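# Make up two inlay kits from the stock

### The arm

A 6-joint arm with a two-finger parallel gripper is mounted at the origin on the work surface. World frame = base frame: x ahead of the robot, y to its left, z up, the work surface at z = 0. Lengths are in m, angles in degrees, forces in N, time in s.
With the tool pointing down it reaches from about 0.35 to 0.875 m from the base axis. Payload 4.2 kg.
Tool frame: the origin (TCP) lies at the very end of the fingers, on their centre line; the grasp point (between the pads) lies 19 mm behind it; z points along the fingers, y is the direction in which the jaws open and shut (so a half turn about z gives the same grasp; the last joint's range is limited). The gripper opens to 87 mm and grips with 3 to 60 N. Pads are 19 mm wide; open, the fingers measure 117 mm over their backs; the gripper's body (75 mm by 190 mm) begins 51 mm behind the grasp point.
Start: joints at [-52.506, 22.042, 0.453, 0, -68.411, -14.817], TCP at [0.241, -0.577, 0.223] pointing down, gripper open.
Joint ranges: [-179.83, 179.83], [-69.29, 118.12], [-61.27, 80.66], [-181.25, 117.63], [-171.15, -9.14], [-177.46, 177.46]. Speed limits (degrees/s): [159.86, 159.86, 180, 180, 180, 180].

### API

Orientations are given as a 3x3 rotation matrix whose columns are the frame's x, y, z axes.
In Python, from station import r, imaging gives the robot as it stands. The module is installed in compiled form; this text tells all that it offers.
- The arm moves only by the tool move_arm, never from a script. Its argument "motion" is one flat list of numbers, 7 for each row, row after row: the shift along the tool's x, y, z in units of 40 mm (1.0 is 40 mm), then the turn, a rotation vector about the tool's x, y, z in units of 5 degrees (1.0 is 5 degrees), then the gripper's target within -1 to 1 (shut at 1, half-way at 0, fully open at -1). In form: [dx, dy, dz, wx, wy, wz, gripper, dx, dy, dz, wx, wy, wz, gripper, ...]. A call has 1 to 20 rows; each row is the pose to reach, as a shift and turn from the pose measured when the call began, along the tool's axes at that moment; what a row does not reach only later rows make up. A row lasts 1/12 s, in which the tool goes at most 41.7 mm and 7.16 degrees, less where a joint would pass 70% of its speed; a pose out of reach is approached as far as the arm can. A call with a gripper value outside its range is refused whole. The fingers move at their own pace and stop on an object; the grip force is fixed at half the most. Time passes only in rows, so rows that repeat a pose let the fingers close. It gives the time, the measured TCP pose, the force and the opening at its end, in the units of the state.
- r.sense(): the state, without advancing time (a new reading comes with each control period).
- imaging.capture(name): name is "side" or "top"; returns the picture (420x560x3 uint8, blue, green, red); there is no depth.
- imaging.camera_params(name): a dict with "intrinsics" (3x3 intrinsics, pixels), "world_from_camera" (4x4, takes a point from camera to world coordinates). Camera axes: x right, y down, z forward; pixel columns grow to the right and rows downward; lengths in m; the calibration is good to about 2 mm. A picture is of the moment at which its call begins. camera_params takes no time and is no camera call.
- r.finish_job(): hands the job in, once; it reports no verdict.
The state is a dict: "time_s": time; "joints": joint angles; "joint_velocities": joint speeds; "effort": joint torques, N m; "tcp_pos": TCP position; "ee_rot": TCP orientation; "wrist_force": force on the tool from outside, world axes, zero at the start; "moment": the same for the moment, N m; "gripper_width": opening from 0.0 (shut) to 1.0 (fully open).
Only numpy, scipy, OpenCV 4.12 (cv2) and the standard library are available. Lean on these libraries where they do the work, as an engineer would, in place of code of your own. Each camera call takes 0.05 s, during which the arm holds its last target.

### The job

Make up two inlay kits: the round shell blank and the whetstone go into the square tray, and the leaf-shaped shell blank, the horn spatula and the bossed border tile into the oblong tray. In each tray set the shell down gently, not dropped, in the smaller compartment, and lay the rest side by side in the larger one, everything flat and right way up on the tray's floor. Lift the bossed tile straight up out of its dovetailed neighbours without dragging them along, and leave those end tiles and the square shell blank where they are.

Things in the scene. Friction and masses are not known exactly. Their poses are not given: they have to be found in the camera images.
- square_tray: Fixed square wooden tray lined with dark green felt, 176 x 176 mm outside, walls and divider 4 mm thick, for the first kit. Origin: centre of its underside; floor top at z = 4 mm, rims and divider top at z = 12 mm. The divider runs along y: larger compartment x -84 to +8 mm, smaller x +12 to +84 mm, both y -84 to +84 mm.
- oblong_tray: Fixed oblong wooden tray lined with dark green felt, 240 (x) x 128 (y) mm outside, walls and divider 4 mm thick, for the second kit. Origin: centre of its underside; floor top at z = 4 mm, rims and divider top at z = 12 mm. The divider runs along y: larger compartment x -116 to +32 mm, smaller x +36 to +116 mm, both y -60 to +60 mm.
- round_shell: Round polished abalone blank, a disc 40 mm across and 9 mm thick (vertical edge 7 mm high, then bevelled). Origin at the centre of its underside; z up. 
- leaf_shell: Long leaf-shaped polished abalone blank, 64 mm long (along its x), 22 mm wide at the middle (along y), 9 mm thick with a 7 mm vertical edge. Origin at the centre of its underside; z up. 
- square_shell: Square polished abalone blank with clipped corners, 38 x 38 x 9 mm; not part of either kit. Origin at the centre of its underside; z up. 
- whetstone: Grey whetstone block, 66 (x) x 30 (y) x 22 (z) mm, lying flat, 80 to 150 g. Origin at the centre of its underside; z up. 
- horn_spatula: Brown horn spatula lying flat, 120 mm long along its x, flat underneath. Handle from x = -60 to +10 mm, 14 to 16 mm wide (y) and 9 mm thick; blade from +10 to +60 mm, widening to 34 mm and thinning to 2.5 mm. It balances near the origin, so grip the handle there, across y. Origin on the underside at mid length; z up.
- boss_tile: Bossed red tile (70 g) between two end tiles in a low fixed wooden rack (57 x 152 mm; rim 12 mm, floor 5 mm above the bench). Origin: centre of underside. Plate 44 (x) x 40 (y) x 12 mm; dovetail tails at both y ends (66 mm over them) sit in the neighbours with 1.5 mm play: lift 12 mm to clear. Grip its boss: 24 (x) x 30 (y) mm, upright sides z 12 to 27, top at z 31 mm.
- end_tile_a: Flat red carved end tile next to the boss tile, on its +y side, 44 x 48 x 12 mm (13 mm over its carving), loose in the rack, with the dovetail socket towards the boss tile; it stays. Origin at the centre of its underside; z up. 
- end_tile_b: The like end tile on the -y side of the boss tile, turned half round; it stays. Origin at the centre of its underside; z up. 
Mind the look-alikes: they are no part of the job. Of the things shaped like the whetstone, the grey one is meant.

How it is judged (in metres and radians):
At the end, for the whole second after the job is handed in: Each thing lies flat (tilt under 0.1 rad) and released on the floor of its tray (within 4 mm), between the walls of its compartment: shells in the smaller ones, the rest in the larger. End tiles are within 8 mm, the square shell within 12 mm, of where they began (x of round_shell in the frame of square_tray between 0.028 and 0.068 m and y of round_shell in the frame of square_tray between -0.068 and 0.068 m and z of round_shell in the frame of square_tray between 0.001 and 0.008 m and angle between each of round_shell, whetstone, leaf_shell, horn_spatula, boss_tile, end_tile_a, end_tile_b's own z axis and vertical below 0.1 rad and linear speed of each of round_shell, whetstone, leaf_shell, horn_spatula, boss_tile below 0.02 m/s and angular speed of each of round_shell, whetstone, leaf_shell, horn_spatula, boss_tile below 0.2 rad/s and contact force between the fingers and round_shell below 0.1 N and x of whetstone in the frame of square_tray between -0.076 and -0.002 m and y of whetstone in the frame of square_tray between -0.074 and 0.074 m and z of whetstone in the frame of square_tray between 0.001 and 0.008 m and contact force between the fingers and whetstone below 0.1 N and x of leaf_shell in the frame of oblong_tray between 0.042 and 0.11 m and y of leaf_shell in the frame of oblong_tray between -0.054 and 0.054 m and z of leaf_shell in the frame of oblong_tray between 0.001 and 0.008 m and contact force between the fingers and leaf_shell below 0.1 N and x of horn_spatula in the frame of oblong_tray between -0.1 and 0.016 m and y of horn_spatula in the frame of oblong_tray between -0.056 and 0.056 m and z of horn_spatula in the frame of oblong_tray between 0.001 and 0.008 m and contact force between the fingers and horn_spatula below 0.1 N and x of boss_tile in the frame of oblong_tray between -0.102 and 0.018 m and y of boss_tile in the frame of oblong_tray between -0.046 and 0.046 m and z of boss_tile in the frame of oblong_tray between 0.001 and 0.008 m and contact force between the fingers and boss_tile below 0.1 N and distance of each of end_tile_a, end_tile_b from where it was at the start of the episode below 0.008 m and distance of square_shell from where it was at the start of the episode below 0.012 m); the robot touches nothing.
It fails at once if a shell falls free of the fingers faster than 0.6 m/s (dropped from about 18 mm or more) ((linear speed of round_shell above 0.6 m/s and contact force between the fingers and round_shell below 0.05 N) or (linear speed of leaf_shell above 0.6 m/s and contact force between the fingers and leaf_shell below 0.05 N)).
It fails at once if an end tile is dragged or lifted more than 8 mm out of its seat (distance of any of end_tile_a, end_tile_b from where it was at the start of the episode above 0.008 m).
It fails at once if the square shell is moved more than 12 mm (distance of square_shell from where it was at the start of the episode above 0.012 m).
It also fails if it takes over 122 s, if anything falls off the work surface, if the arm or the gripper's body presses on something with over 40 N, if the wrist force passes 120 N, or if a joint passes its speed limit or range.

## Working session

There is one attempt and no reset: what is moved stays moved. The work goes in short steps, Python scripts to look and compute and a tool call to move; the robot and the scene stay as the last step left them, time stands still between calls to the robot, and variables do not carry over. Pictures are saved under pics/ and viewed, and the job is handed in when it is done.

Besides the shell and the picture viewer there is one more tool, called after "Request:" by a JSON object that holds its "method" and its "body". move_arm: Moves the arm, as the interface text tells. Its arguments: {"type":"object","properties":{"motion":{"type":"array","items":{"type":"number"}}},"required":["motion"]}

```bash
mkdir -p pics; python3 - <<'E'
from station import r, imaging
import cv2
for n in("top","side"):
    im=imaging.capture(n); cv2.imwrite(f"pics/{n}0.png",im)
    p=imaging.camera_params(n); print(n,p["intrinsics"],p["world_from_camera"])
print(r.sense())
E
```

```text
top [[433.93886668   0.         280.66251319]
 [  0.         433.93886668 208.73080171]
 [  0.           0.           1.        ]] [[-7.28733098e-02 -9.74684903e-01  2.11373650e-01  3.59375257e-01]
 [-9.97341026e-01  7.13452561e-02 -1.48570906e-02  5.75142946e-02]
 [-5.99525225e-04 -2.11894298e-01 -9.77292406e-01  1.04849979e+00]
 [ 0.00000000e+00  0.00000000e+00  0.00000000e+00  1.00000000e+00]]
side [[495.97880119   0.         275.46628064]
 [  0.         495.97880119 206.27198208]
 [  0.           0.           1.        ]] [[-0.97155194 -0.16479751  0.1700841   0.35282077]
 [-0.23670436  0.69878051 -0.67503841  0.85459191]
 [-0.00760681 -0.69609452 -0.71790985  0.88913964]
 [ 0.          0.          0.          1.        ]]
{'time_s': 0.1, 'joints': array([-5.25059508e+01,  2.20851517e+01,  3.88731805e-01, -2.44785352e-02,
       -6.84115656e+01, -1.48189827e+01]), 'joint_velocities': array([-0.05562262, -0.12987297,  0.12349278,  0.07726832,  0.05006895,
        0.01611377]), 'effort': array([-3.36282146e-04, -3.91690207e+01,  1.87934715e+01,  4.23190311e+00,
        1.34762100e-02, -7.67029269e-05]), 'tcp_pos': array([ 0.24077333, -0.57618511,  0.22159152]), 'ee_rot': array([[-9.22766628e-01, -3.85358349e-01, -8.31965379e-04],
       [-3.85359235e-01,  9.22764998e-01,  1.73713264e-03],
       [ 9.82899639e-05,  1.92357357e-03, -9.99998145e-01]]), 'wrist_force': array([ 0.7252495 , -0.52888607, -0.92979913]), 'moment': array([-0.01832276,  0.01402778, -0.00917386]), 'gripper_width': 1.0021862802174424}
```

View pics/top0.png

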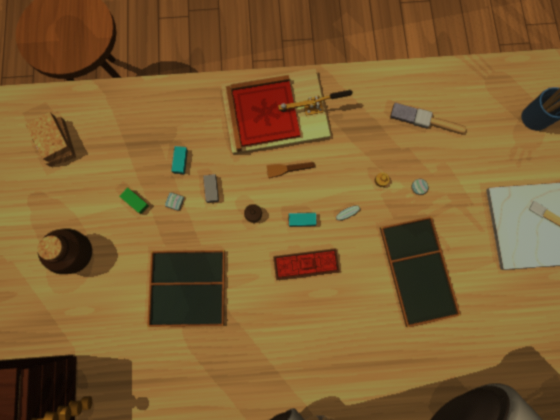

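View pics/side0.png

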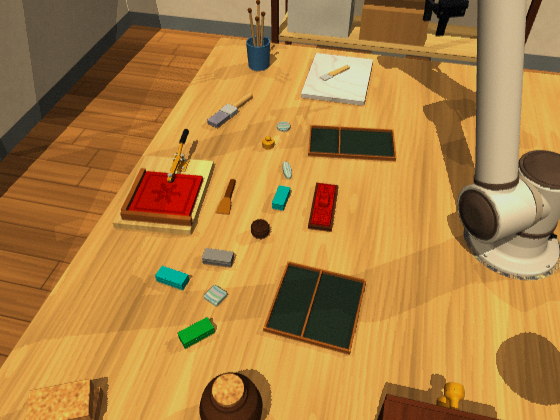

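```bash
cat > h.py <<'E'
import numpy as np, cv2
from station import r, imaging
def P(n):
    p=imaging.camera_params(n); return p["intrinsics"],p["world_from_camera"]
def ray(n,u,v,z):
    K,T=P(n); d=T[:3,:3]@np.linalg.solve(K,[u,v,1.]); o=T[:3,3]
    return (o+d*(z-o[2])/d[2])
def proj(n,p):
    K,T=P(n); q=K@(T[:3,:3].T@(np.asarray(p,float)-T[:3,3])); return q[:2]/q[2]
def zoom(im,x0,y0,x1,y1,f,out):
    c=cv2.resize(im[y0:y1,x0:x1],None,fx=f,fy=f,interpolation=cv2.INTER_CUBIC)
    c=np.clip(c.astype(float)*1.5,0,255).astype(np.uint8)
    cv2.imwrite(out,c)
E
python3 - <<'E'
from h import *
t=cv2.imread("pics/top0.png"); s=cv2.imread("pics/side0.png")
zoom(t,110,135,310,335,3,"pics/ta.png")
zoom(t,230,140,470,330,3,"pics/tb.png")
zoom(s,140,100,400,290,3,"pics/sa.png")
E
```

```text
(no output)
```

View pics/ta.png

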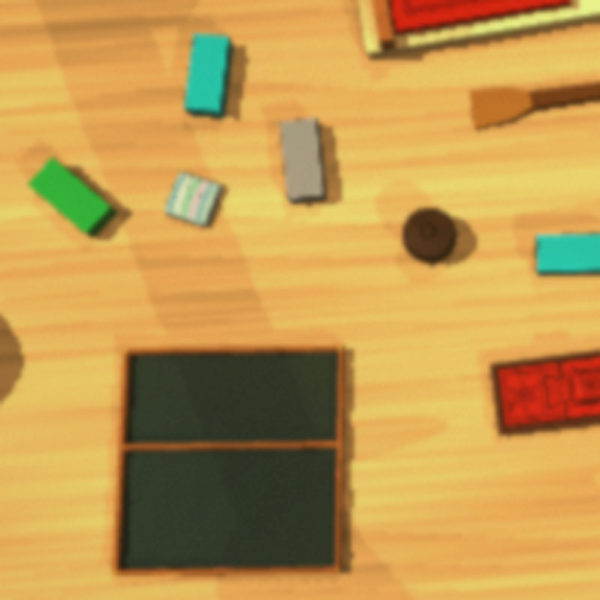

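View pics/tb.png

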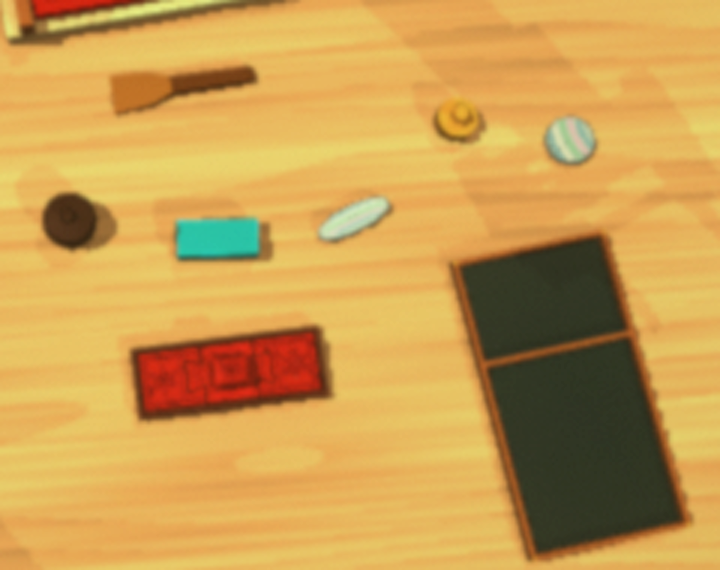

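View pics/sa.png

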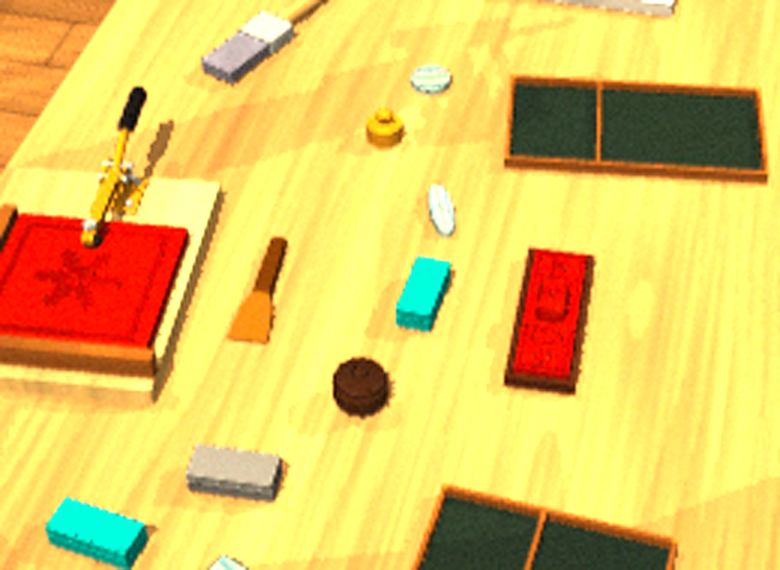

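```bash
cat > seg.py <<'E'
from h import *
def wcont(n,im,box,maskf,z):
    x0,y0,x1,y1=box; f=4
    c=cv2.resize(im[y0:y1,x0:x1],None,fx=f,fy=f,interpolation=cv2.INTER_CUBIC)
    m=maskf(c).astype(np.uint8)*255
    m=cv2.morphologyEx(m,cv2.MORPH_CLOSE,np.ones((5,5)))
    m=cv2.morphologyEx(m,cv2.MORPH_OPEN,np.ones((5,5)))
    cs,_=cv2.findContours(m,cv2.RETR_EXTERNAL,cv2.CHAIN_APPROX_NONE)
    k=max(cs,key=cv2.contourArea)[:,0,:]
    cv2.imwrite(f"pics/m_{n}_{x0}_{y0}.png",m)
    return np.array([ray(n,(u+.5)/f-.5+x0,(v+.5)/f-.5+y0,z)[:2] for u,v in k])
def rect(w):
    (c,s,a)=cv2.minAreaRect((w*1000).astype(np.float32))
    if s[0]<s[1]: s=(s[1],s[0]); a+=90
    m=cv2.moments((w*1000).astype(np.float32).reshape(-1,1,2))
    return "rect c %s size %s longaxis %.1f | centroid %.1f %.1f"%(np.round(c,1),np.round(s,1),a,m['m10']/m['m00'],m['m01']/m['m00'])
hsv=lambda c: [x.astype(int) for x in cv2.split(cv2.cvtColor(c,cv2.COLOR_BGR2HSV))]
lowsat=lambda t,v=70:(lambda c:(hsv(c)[1]<t)&(hsv(c)[2]>v))
def brown(c):
    H,S,V=hsv(c); return (V<175)&(S>60)
def red(c):
    H,S,V=hsv(c); return ((H<7)|(H>170))&(S>170)
def dark(c): return hsv(c)[2]<75
E
python3 - <<'E'
from seg import *
t=cv2.imread("pics/top0.png"); s=cv2.imread("pics/side0.png")
for n,im,pts in(("top",t,dict(whet=(211,190),round=(421,187),leaf=(348,213),spat_b=(277,171),handle=(305,166),tile=(307,265),rackrim=(280,270),sq=(174,202),wood=(240,240),felt=(190,300))),("side",s,dict(whet=(218,255),round=(284,126),leaf=(287,170),spat_b=(224,205),handle=(230,190),tile=(324,200),wood=(250,260),felt=(330,310)))):
    for k,(u,v) in pts.items(): print(n,k,[tuple(int(a[0,0]) for a in hsv(im[v:v+1,u:u+1]))])
E
```

```text
top whet [(20, 63, 113)]
top round [(34, 48, 133)]
top leaf [(38, 36, 143)]
top spat_b [(14, 202, 129)]
top handle [(13, 203, 78)]
top tile [(3, 227, 120)]
top rackrim [(4, 226, 106)]
top sq [(17, 50, 143)]
top wood [(22, 145, 156)]
top felt [(45, 73, 35)]
side whet [(19, 59, 150)]
side round [(39, 61, 171)]
side leaf [(49, 70, 194)]
side spat_b [(16, 249, 173)]
side handle [(14, 242, 101)]
side tile [(1, 255, 184)]
side wood [(20, 159, 224)]
side felt [(55, 75, 44)]
```

```bash
python3 - <<'E'
from seg import *
t=cv2.imread("pics/top0.png"); s=cv2.imread("pics/side0.png")
ls=lowsat(95,75)
sp=lambda c:(hsv(c)[0]<18)&(hsv(c)[1]>180)
fe=lambda c:(hsv(c)[2]<65)&(hsv(c)[1]<120)
J=[("whet_top22",t,"top",(195,165,230,210),lowsat(95,90),.022),
("whet_side22",s,"side",(192,238,245,278),lowsat(95,110),.022),
("round",t,"top",(405,172,440,202),ls,.007),("round",s,"side",(268,112,300,140),ls,.007),
("leaf",t,"top",(328,195,370,230),ls,.007),("leaf",s,"side",(275,155,302,184),ls,.007),
("sq",t,"top",(160,185,192,216),ls,.008),("sq",s,"side",(198,280,235,310),ls,.008),
("spat",t,"top",(258,152,325,185),sp,.004),("spat",s,"side",(206,170,245,222),sp,.004),
("rack",t,"top",(265,240,350,288),red,.014),("rack",s,"side",(300,175,345,235),red,.014),
]
for l,im,n,b,f,z in J:
    w=wcont(n,im,b,f,z); print(l,n,rect(w))
for l,im,n,b in(("felt sq",t,"top",(140,240,235,335)),("felt ob",t,"top",(370,210,470,335)),("felt sq",s,"side",(255,255,375,358)),("felt ob",s,"side",(300,120,405,165))):
    # both compartments
    x0,y0,x1,y1=b;c=im[y0:y1,x0:x1];c=cv2.resize(c,None,fx=4,fy=4,interpolation=cv2.INTER_CUBIC)
    m=fe(c).astype(np.uint8)*255
    cs,_=cv2.findContours(m,cv2.RETR_EXTERNAL,cv2.CHAIN_APPROX_NONE)
    for k in sorted(cs,key=cv2.contourArea)[-2:]:
        w=np.array([ray(n,(u+.5)/4-.5+x0,(v+.5)/4-.5+y0,.012)[:2] for u,v in k[:,0]]); print(l,n,rect(w))
E
```

```text
whet_top22 top rect c [647.5 210.1] size [64.3 28.6] longaxis 3.0 | centroid 647.7 210.1
whet_side22 side rect c [648.9 215.1] size [65.3 30.7] longaxis 3.3 | centroid 649.0 215.1
round top rect c [ 616.2 -306.3] size [40.5 38.5] longaxis 85.8 | centroid 616.2 -306.5
round side rect c [ 617.6 -298.9] size [46.1 38.3] longaxis 103.1 | centroid 618.0 -299.3
leaf top rect c [ 563.6 -120.7] size [63.3 22.5] longaxis 113.5 | centroid 563.5 -120.9
leaf side rect c [ 564.7 -113.9] size [68.9 21.7] longaxis 111.2 | centroid 564.8 -114.3
sq top rect c [623.3 302.8] size [38.6 37.5] longaxis 66.6 | centroid 623.4 303.2
sq side rect c [624.1 308.2] size [40.5 40.1] longaxis 157.5 | centroid 624.1 308.4
spat top rect c [690.8   9.7] size [119.8  33. ] longaxis 97.1 | centroid 688.0 21.3
spat side rect c [691.   13.5] size [129.2  36.7] longaxis 95.8 | centroid 689.8 24.0Traceback (most recent call last):
  File "<stdin>", line 15, in <module>
  File "seg.py", line 11, in wcont
    return np.array([ray(n,(u+.5)/f-.5+x0,(v+.5)/f-.5+y0,z)[:2] for u,v in k])
                     ~~~^^^^^^^^^^^^^^^^^^^^^^^^^^^^^^^^^^^
  File "h.py", line 6, in ray
    K,T=P(n); d=T[:3,:3]@np.linalg.solve(K,[u,v,1.]); o=T[:3,3]
        ~^^^
  File "h.py", line 4, in P
    p=imaging.camera_params(n); return p["intrinsics"],p["world_from_camera"]
ValueError: time passes only in moves, steps and waits
```

```bash
python3 - <<'E'
import re
s=open('h.py').read()
s=s.replace('''def P(n):
    p=imaging.camera_params(n); return p["intrinsics"],p["world_from_camera"]''','''import functools
@functools.lru_cache(None)
def P(n):
    p=imaging.camera_params(n); return np.array(p["intrinsics"]),np.array(p["world_from_camera"])''')
open('h.py','w').write(s)
E
python3 - <<'E'
from seg import *
t=cv2.imread("pics/top0.png"); s=cv2.imread("pics/side0.png")
fe=lambda c:(hsv(c)[2]<65)&(hsv(c)[1]<120)
J=[
("rack",t,"top",(265,240,350,288),red,.014),("rack",s,"side",(300,175,345,235),red,.014),
]
for l,im,n,b,f,z in J:
    w=wcont(n,im,b,f,z); print(l,n,rect(w))
for l,im,n,b in(("felt sq",t,"top",(140,240,235,335)),("felt ob",t,"top",(370,210,470,335)),("felt sq",s,"side",(255,255,375,358)),("felt ob",s,"side",(300,120,405,165))):
    x0,y0,x1,y1=b;c=im[y0:y1,x0:x1];c=cv2.resize(c,None,fx=4,fy=4,interpolation=cv2.INTER_CUBIC)
    m=fe(c).astype(np.uint8)*255
    cs,_=cv2.findContours(m,cv2.RETR_EXTERNAL,cv2.CHAIN_APPROX_NONE)
    for k in sorted(cs,key=cv2.contourArea)[-2:]:
        w=np.array([ray(n,(u+.5)/4-.5+x0,(v+.5)/4-.5+y0,.008)[:2] for u,v in k[:,0]]); print(l,n,rect(w))
zoom(t,265,235,350,295,8,"pics/rack.png")
zoom(s,290,170,355,240,8,"pics/racks.png")
for n,u,v in():pass
E
```

```text
rack top rect c [445.9  -8.7] size [141.6  47. ] longaxis 93.0 | centroid 446.0 -8.8
rack side rect c [447.9  -4.1] size [146.  48.] longaxis 93.3 | centroid 447.7 -4.3
felt sq top rect c [458.6 274.3] size [162.4  67.6] longaxis 86.2 | centroid 458.8 274.4
felt sq top rect c [373.  279.5] size [162.5  87.8] longaxis 86.5 | centroid 373.2 279.3
felt ob top rect c [ 486.9 -265.4] size [113.1  74.6] longaxis 97.8 | centroid 486.7 -265.2
felt ob top rect c [ 370.1 -281.6] size [142.7 113.6] longaxis 8.0 | centroid 370.2 -281.5
felt sq side rect c [460.7 277.8] size [160.4  70. ] longaxis 86.6 | centroid 460.4 277.9
felt sq side rect c [375.1 282.9] size [160.3  90.4] longaxis 86.6 | centroid 374.9 283.0
felt ob side rect c [ 488.7 -261.3] size [105.7  77.4] longaxis 98.0 | centroid 488.5 -261.1
felt ob side rect c [ 372.4 -277.3] size [145.1 105.6] longaxis 7.9 | centroid 372.4 -277.1
```

View pics/rack.png

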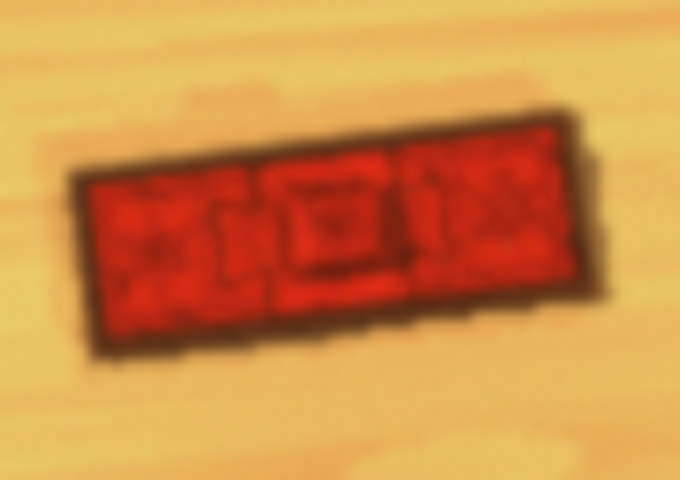

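View pics/racks.png

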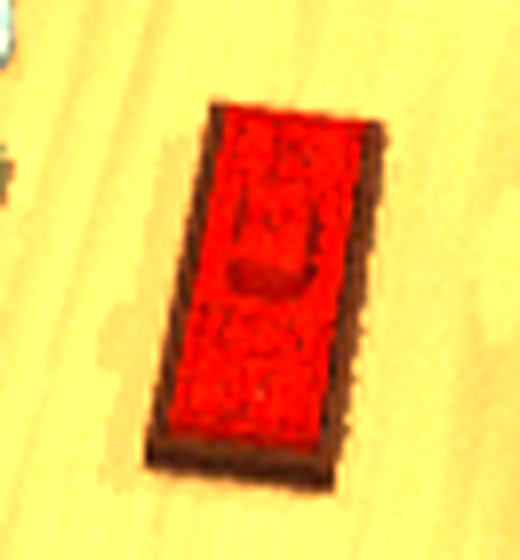

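```bash
cat >> h.py <<'E'
def tri(a,b):
    A=[];B=[]
    for n,(u,v) in(("top",a),("side",b)):
        K,T=P(n);d=T[:3,:3]@np.linalg.solve(K,[u,v,1.]);d/=np.linalg.norm(d);M=np.eye(3)-np.outer(d,d);A.append(M);B.append(M@T[:3,3])
    p=np.linalg.lstsq(np.vstack(A),np.hstack(B),rcond=None)[0]
    return p,np.linalg.norm(A[0]@p-B[0])
E
python3 - <<'E'
from h import *
print("handle",tri((351,93),(185,131)))
print("gold end",tri((283,107),(171,178)))
t=cv2.imread("pics/top0.png"); s=cv2.imread("pics/side0.png")
zoom(t,215,65,360,185,5,"pics/bt.png")
zoom(s,110,120,250,240,5,"pics/bs.png")
E
```

```text
handle (array([ 0.85896225, -0.15375982,  0.05343039]), np.float64(0.0027501444886575735))
gold end (array([0.83739604, 0.01716588, 0.03739409]), np.float64(0.0009206937992776481))
```

View pics/bt.png

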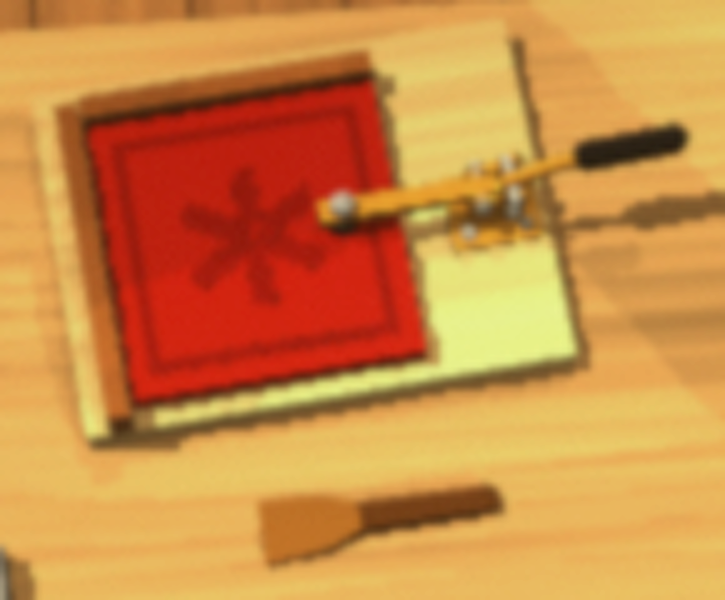

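View pics/bs.png

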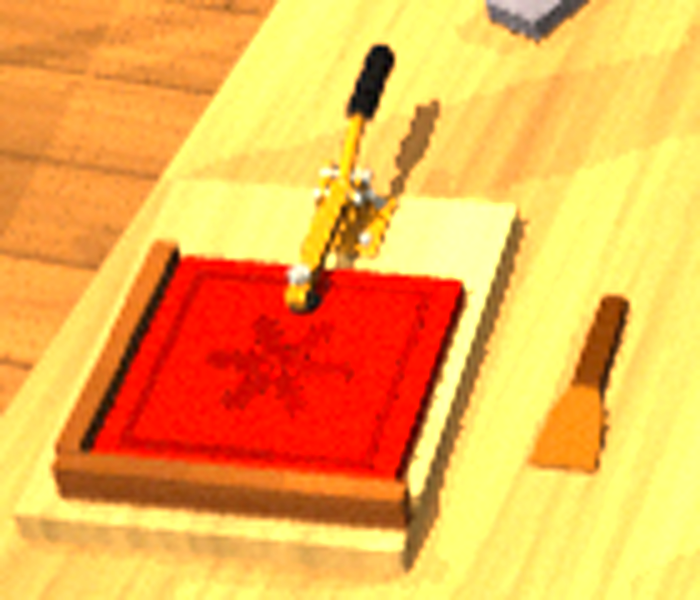

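```bash
cat > plan.py <<'E'
from h import *
from scipy.spatial.transform import Rotation as Ro
def plan(*ws):
    s=r.sense(); R=np.array(s["ee_rot"]); p=np.array(s["tcp_pos"])
    print("t %.2f tcp %s yjaw %.1f grip %.3f F %s q %s"%(s["time_s"],np.round(p*1000,1),np.degrees(np.arctan2(R[1,1],R[0,1])),s["gripper_width"],np.round(s["wrist_force"],1),np.round(s["joints"],0)))
    for w in ws:
        x,y,z=w[:3]; cur=np.degrees(np.arctan2(R[1,1],R[0,1]))
        a=cur if len(w)<4 else w[3]
        if not(len(w)>4): a=cur+(a-cur+90)%180-90
        a=np.radians(a); Y=np.array([np.cos(a),np.sin(a),0]);Z=np.array([0,0,-1.]);
        T=np.c_[np.cross(Y,Z),Y,Z]
        d=R.T@(np.array([x,y,z])/1000-p)/.04; v=np.degrees(Ro.from_matrix(R.T@T).as_rotvec())/5
        print("  to",w,"->",np.round(d,2).tolist(),np.round(v,2).tolist())
E
python3 -c "
from plan import *
plan((617,-304.5,120,86.4))"
```

```text
t 0.10 tcp [ 240.8 -576.2  221.6] yjaw 112.7 grip 1.002 F [ 0.7 -0.5 -0.9] q [-53.  22.   0.  -0. -68. -15.]
  to (617, -304.5, 120, 86.4) -> [-11.3, 2.64, 2.54] [0.02, -0.01, 5.25]
```

Request:
{"method": "move_arm", "body": {"motion": [-3,0.7,0.6,0,0,1.4,-1,-6,1.4,1.3,0,0,2.8,-1,-9,2.1,2,0,0,4.2,-1,-11.3,2.64,2.54,0,0,5.25,-1,-11.3,2.64,2.54,0,0,5.25,-1,-11.3,2.64,2.54,0,0,5.25,-1,-11.3,2.64,2.54,0,0,5.25,-1,-11.3,2.64,2.54,0,0,5.25,-1,-11.3,2.64,2.54,0,0,5.25,-1,-11.3,2.64,2.54,0,0,5.25,-1,-11.3,2.64,2.54,0,0,5.25,-1,-11.3,2.64,2.54,0,0,5.25,-1,-11.3,2.64,2.54,0,0,5.25,-1,-11.3,2.64,2.54,0,0,5.25,-1,-11.3,2.64,2.54,0,0,5.25,-1,-11.3,2.64,2.54,0,0,5.25,-1]}}

```text
time_s: 1.43
tcp_pos: [0.6161, -0.3053, 0.1204]
ee_rot: [[-0.998, 0.064, -0.001], [0.064, 0.998, 0.002], [0.001, 0.002, -1.0]]
wrist_force: [0.5, -1.1, 0.2]
gripper_width: 1.001
```

```bash
python3 -c "
from plan import *
plan((617,-304.5,30,86.4),(617,-304.5,3,86.4))
for n in('top','side'):
    im=imaging.capture(n); cv2.imwrite(f'pics/{n}1.png',im)
    u,v=proj(n,[.617,-.3045,.12]).astype(int); print(u,v)
    zoom(im,u-60,v-50,u+60,v+50,6,f'pics/z{n}1.png')
"
```

```text
t 1.43 tcp [ 616.1 -305.3  120.4] yjaw 86.3 grip 1.001 F [ 0.5 -1.1  0.2] q [-13.  33.   3.  -0. -60. -81.]
  to (617, -304.5, 30, 86.4) -> [-0.02, 0.02, 2.26] [0.02, -0.01, -0.01]
  to (617, -304.5, 3, 86.4) -> [-0.02, 0.02, 2.94] [0.02, -0.01, -0.01]
434 172
283 91
```

View pics/ztop1.png

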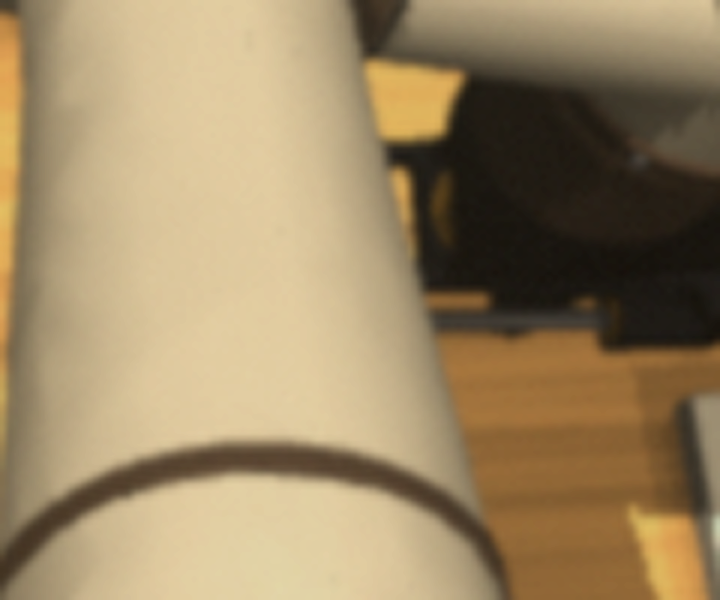

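View pics/zside1.png

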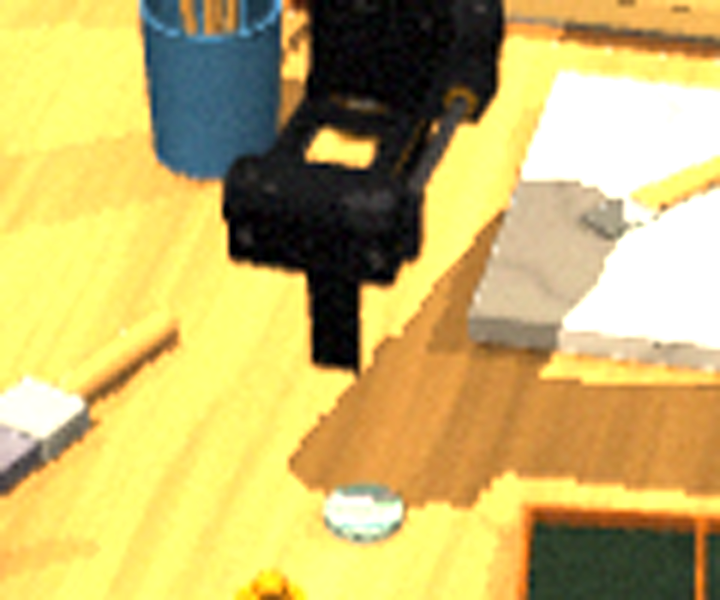

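```bash
python3 -c "
from plan import *
s=r.sense();R=np.array(s['ee_rot']);p=np.array(s['tcp_pos'])
for dx in(-.0095,.0095):
  for dy in (.0585,.0435): print(dx,dy,proj('side',p+R@[dx,dy,0]))
print(proj('side',p+R@[0,.0585,0]),proj('side',p+R@[0,.0585,0]+[.002,.004,0]))
"
```

```text
-0.0095 0.0585 [274.72934685 102.45183405]
-0.0095 0.0435 [276.37717775  99.44494055]
0.0095 0.0585 [281.44544452 103.60917379]
0.0095 0.0435 [283.04863768 100.58469622]
[278.08231886 103.02962907] [277.01591469 103.76130403]
```

Request:
{"method": "move_arm", "body": {"motion": [-0.03,0.05,1,0,0,0,-1,-0.03,0.05,1.7,0,0,0,-1,-0.03,0.05,2.3,0,0,0,-1,-0.03,0.05,2.7,0,0,0,-1,-0.03,0.05,2.96,0,0,0,-1,-0.03,0.05,2.96,0,0,0,-1,-0.03,0.05,2.96,0,0,0,-1,-0.03,0.05,2.96,0,0,0,1,-0.03,0.05,2.96,0,0,0,1,-0.03,0.05,2.96,0,0,0,1,-0.03,0.05,2.96,0,0,0,1,-0.03,0.05,2.96,0,0,0,1,-0.03,0.05,2.96,0,0,0,1,-0.03,0.05,2.96,0,0,0,1,-0.03,0.05,2.96,0,0,0,1,-0.03,0.05,2.96,0,0,0,1]}}

```text
time_s: 2.87
tcp_pos: [0.6175, -0.3034, 0.0024]
ee_rot: [[-0.998, 0.064, -0.0], [0.064, 0.998, 0.002], [0.0, 0.002, -1.0]]
wrist_force: [0.1, 0.3, -0.4]
gripper_width: 0.444
```

```bash
python3 -c "
from plan import *
plan((617,-304.5,100,86.4))
im=imaging.capture('side'); cv2.imwrite('pics/side2.png',im)
zoom(im,223,60,343,160,6,'pics/zside2.png')
"
```

```text
t 2.87 tcp [ 617.5 -303.4    2.4] yjaw 86.3 grip 0.444 F [ 0.1  0.3 -0.4] q [-13.  40.  -3.  -0. -47. -81.]
  to (617, -304.5, 100, 86.4) -> [0.01, -0.03, -2.44] [0.02, -0.0, -0.02]
```

View pics/zside2.png

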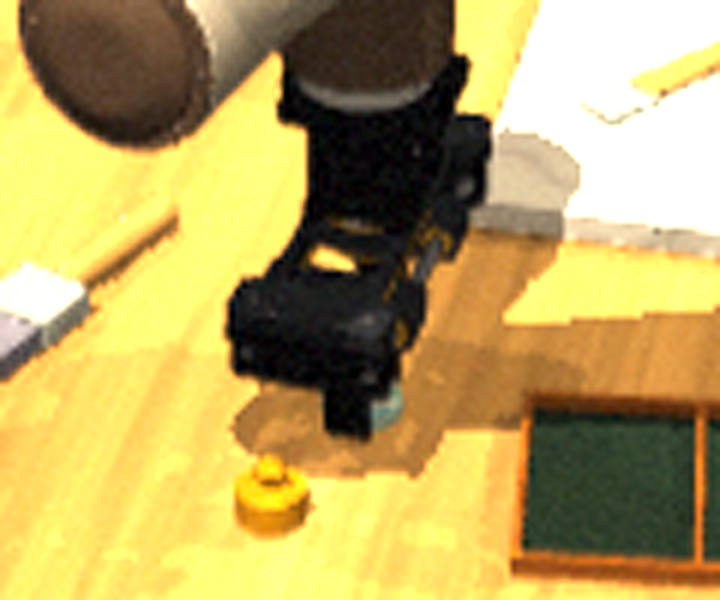

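```bash
python3 -c "
from plan import *
f=lambda p:(proj('side',p)-[223,60])*6
print(f([.6175,-.3034,.005]),f([.6175-.02,-.3034,.005]),f([.6175+.02,-.3034,.005]),f([.617,-.280,.002]),f([.617,-.265,.002]))
"
```

```text
[363.01146314 394.3132009 ] [402.78293928 399.91266677] [323.42470318 388.7397414 ] [353.12852441 427.80393004] [346.04866568 446.33322281]
```

```bash
python3 -c "
from plan import *
plan((617,-303,110,86.4),(461,278,110,86.5),(461,278,20,86.5))
"
```

```text
t 2.92 tcp [ 617.5 -303.3    2.4] yjaw 86.3 grip 0.441 F [0.3 0.2 0.9] q [-13.  40.  -3.  -0. -47. -81.]
  to (617, -303, 110, 86.4) -> [0.01, 0.01, -2.69] [0.02, -0.0, -0.01]
  to (461, 278, 110, 86.5) -> [4.84, 14.26, -2.67] [0.02, -0.0, -0.03]
  to (461, 278, 20, 86.5) -> [4.84, 14.25, -0.42] [0.02, -0.0, -0.03]
```

Request:
{"method": "move_arm", "body": {"motion": [0,0,-0.3,0,0,0,1,0,0,-0.9,0,0,0,1,0,0,-1.7,0,0,0,1,0,0,-2.4,0,0,0,1,0.1,0.3,-2.67,0,0,0,1,0.3,0.9,-2.67,0,0,0,1,0.58,1.7,-2.67,0,0,0,1,0.88,2.6,-2.67,0,0,0,1,1.2,3.5,-2.67,0,0,0,1,1.5,4.4,-2.67,0,0,0,1,1.8,5.3,-2.67,0,0,0,1,2.1,6.2,-2.67,0,0,0,1,2.4,7.1,-2.67,0,0,0,1,2.72,8,-2.67,0,0,0,1,3.02,8.9,-2.67,0,0,0,1,3.33,9.8,-2.67,0,0,0,1,3.64,10.7,-2.67,0,0,0,1,3.94,11.6,-2.67,0,0,0,1,4.2,12.4,-2.67,0,0,0,1,4.4,13,-2.67,0,0,0,1]}}

```text
time_s: 4.58
tcp_pos: [0.474, 0.2293, 0.1107]
ee_rot: [[-0.998, 0.062, 0.0], [0.062, 0.998, 0.002], [-0.0, 0.002, -1.0]]
wrist_force: [-0.5, -0.3, -1.0]
gripper_width: 0.442
```

```bash
python3 -c "
from plan import *
plan((461,278,110,86.5),(461,278,20,86.5),(461,278,7,86.5))
"
```

```text
t 4.58 tcp [474.  229.3 110.7] yjaw 86.4 grip 0.442 F [-0.5 -0.3 -1. ] q [  43.   19.  -22.   -0.  -49. -137.]
  to (461, 278, 110, 86.5) -> [0.4, 1.19, 0.02] [0.03, 0.0, -0.01]
  to (461, 278, 20, 86.5) -> [0.4, 1.19, 2.27] [0.03, 0.0, -0.01]
  to (461, 278, 7, 86.5) -> [0.4, 1.19, 2.59] [0.03, 0.0, -0.01]
```

Request:
{"method": "move_arm", "body": {"motion": [0.2,0.6,0,0,0,0,1,0.35,1.05,0,0,0,0,1,0.4,1.19,0.2,0,0,0,1,0.4,1.19,0.8,0,0,0,1,0.4,1.19,1.4,0,0,0,1,0.4,1.19,1.8,0,0,0,1,0.4,1.19,2,0,0,0,1,0.4,1.19,2,0,0,0,1,0.4,1.19,2,0,0,0,1,0.4,1.19,2,0,0,0,1]}}

```text
time_s: 5.42
tcp_pos: [0.4617, 0.2784, 0.0318]
ee_rot: [[-0.998, 0.062, 0.002], [0.062, 0.998, 0.004], [-0.002, 0.004, -1.0]]
wrist_force: [0.6, -0.2, -0.3]
gripper_width: 0.44
```

```bash
python3 -c "
from plan import *
plan((461,278,20,86.5),(461,278,7,86.5))
im=imaging.capture('side'); cv2.imwrite('pics/side3.png',im)
zoom(im,250,230,380,350,6,'pics/zside3.png')
"
```

```text
t 5.42 tcp [461.7 278.4  31.8] yjaw 86.4 grip 0.440 F [ 0.6 -0.2 -0.3] q [  48.   26.  -25.   -0.  -39. -142.]
  to (461, 278, 20, 86.5) -> [0.02, -0.01, 0.29] [0.04, 0.02, -0.01]
  to (461, 278, 7, 86.5) -> [0.02, -0.01, 0.62] [0.04, 0.02, -0.01]
```

View pics/zside3.png

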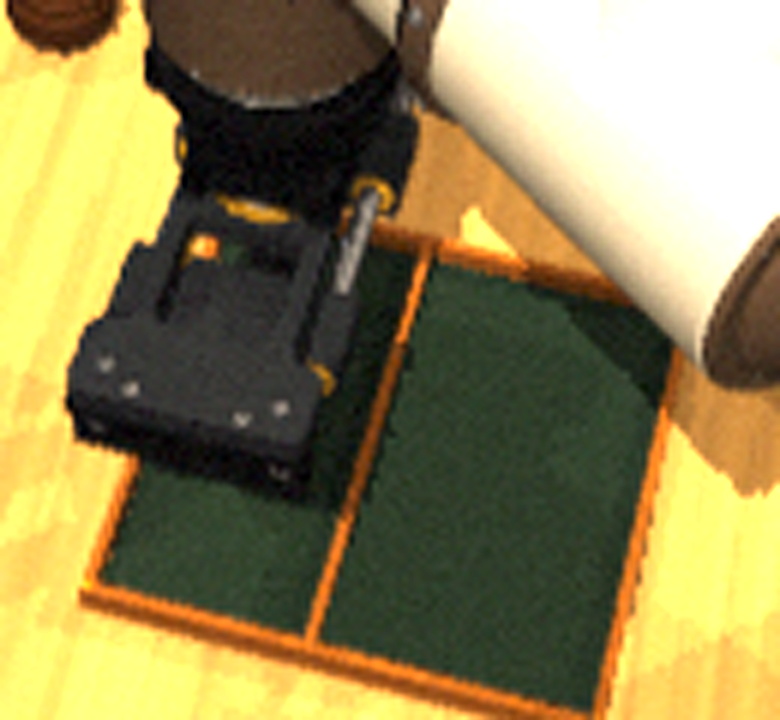

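Request:
{"method": "move_arm", "body": {"motion": [0.02,0,0.2,0,0,0,1,0.02,0,0.4,0,0,0,1,0.02,0,0.53,0,0,0,1,0.02,0,0.6,0,0,0,1,0.02,0,0.62,0,0,0,1,0.02,0,0.62,0,0,0,1,0.02,0,0.62,0,0,0,1]}}

```text
time_s: 6.05
tcp_pos: [0.4611, 0.2788, 0.0071]
ee_rot: [[-0.998, 0.062, 0.002], [0.062, 0.998, 0.004], [-0.002, 0.004, -1.0]]
wrist_force: [0.3, -0.2, 0.2]
gripper_width: 0.439
```

Request:
{"method": "move_arm", "body": {"motion": [0,0,0.02,0,0,0,0.1,0,0,0.02,0,0,0,-0.1,0,0,0.02,0,0,0,-0.3,0,0,0.02,0,0,0,-0.3,0,0,0,0,0,0,-0.3,0,0,-0.3,0,0,0,-0.3,0,0,-1,0,0,0,-0.5,0,0,-2,0,0,0,-0.5,0,0,-2.5,0,0,0,-0.5,0,0,-2.5,0,0,0,-0.5]}}

```text
time_s: 6.88
tcp_pos: [0.4635, 0.2808, 0.1127]
ee_rot: [[-0.998, 0.061, 0.011], [0.061, 0.998, 0.012], [-0.01, 0.012, -1.0]]
wrist_force: [1.0, 0.3, -0.2]
gripper_width: 0.742
```

```bash
python3 -c "
from plan import *
plan((649.5,214,110,93.1))
"
```

```text
t 6.88 tcp [463.5 280.8 112.7] yjaw 86.5 grip 0.742 F [ 1.   0.3 -0.2] q [  48.   20.  -21.    0.  -49. -142.]
  to (649.5, 214, 110, 93.1) -> [-4.74, -1.38, 0.1] [0.13, 0.12, -1.32]
```

Request:
{"method": "move_arm", "body": {"motion": [-0.8,-0.25,0.1,0.13,0.12,-0.3,-0.6,-1.7,-0.5,0.1,0.13,0.12,-0.6,-0.6,-2.6,-0.75,0.1,0.13,0.12,-0.9,-0.6,-3.5,-1,0.1,0.13,0.12,-1.2,-0.6,-4.3,-1.25,0.1,0.13,0.12,-1.32,-0.6,-4.74,-1.38,0.1,0.13,0.12,-1.32,-0.6,-4.74,-1.38,0.1,0.13,0.12,-1.32,-0.6,-4.74,-1.38,0.1,0.13,0.12,-1.32,-0.6,-4.74,-1.38,0.1,0.13,0.12,-1.32,-0.6,-4.74,-1.38,0.1,0.13,0.12,-1.32,-0.6,-4.74,-1.38,0.1,0.13,0.12,-1.32,-0.6,-4.74,-1.38,0.1,0.13,0.12,-1.32,-0.6]}}

```text
time_s: 7.88
tcp_pos: [0.6488, 0.2148, 0.1103]
ee_rot: [[-0.998, -0.056, 0.0], [-0.056, 0.998, 0.001], [-0.0, 0.001, -1.0]]
wrist_force: [-0.2, 0.2, 0.2]
gripper_width: 0.799
```

```bash
python3 -c "
from plan import *
plan((649.5,214,9,93.1))
im=imaging.capture('side'); cv2.imwrite('pics/side4.png',im)
cv2.imwrite('pics/s4.png',np.clip(im*1.3,0,255))
"
```

```text
t 7.88 tcp [648.8 214.8 110.3] yjaw 93.2 grip 0.799 F [-0.2  0.2  0.2] q [  32.   33.    1.   -0.  -59. -119.]
  to (649.5, 214, 9, 93.1) -> [-0.02, -0.02, 2.53] [0.01, 0.01, 0.02][ WARN:0@3.086] global loadsave.cpp:1063 imwrite_ Unsupported depth image for selected encoder is fallbacked to CV_8U.
```

View pics/s4.png

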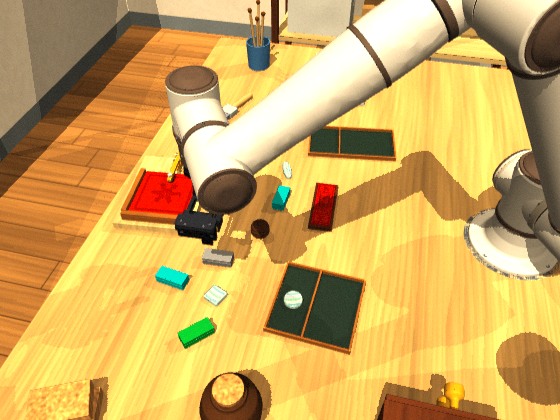

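Request:
{"method": "move_arm", "body": {"motion": [-0.02,-0.01,0.9,0,0,0,-0.5,-0.02,-0.01,1.7,0,0,0,-0.5,-0.02,-0.01,2.3,0,0,0,-0.5,-0.02,-0.01,2.53,0,0,0,-0.5,-0.02,-0.01,2.53,0,0,0,-0.5,-0.02,-0.01,2.53,0,0,0,-0.5,-0.02,-0.01,2.53,0,0,0,1,-0.02,-0.01,2.53,0,0,0,1,-0.02,-0.01,2.53,0,0,0,1,-0.02,-0.01,2.53,0,0,0,1,-0.02,-0.01,2.53,0,0,0,1,-0.02,-0.01,2.53,0,0,0,1,-0.02,-0.01,2.53,0,0,0,1,-0.02,-0.01,2.53,0,0,0,1,-0.02,-0.01,2.3,0,0,0,1,-0.02,-0.01,1.8,0,0,0,1,-0.02,-0.01,1,0,0,0,1,-0.02,-0.01,0.3,0,0,0,1,-0.02,-0.01,0.3,0,0,0,1,-0.02,-0.01,0.3,0,0,0,1]}}

```text
time_s: 9.6
tcp_pos: [0.6507, 0.2153, 0.1009]
ee_rot: [[-0.998, -0.055, 0.005], [-0.055, 0.998, 0.004], [-0.005, 0.003, -1.0]]
wrist_force: [-0.5, -1.1, -2.4]
gripper_width: 0.341
```

```bash
python3 -c "
from plan import *
plan((375,283,98,86.5),(375,283,14,86.5))
im=imaging.capture('side'); cv2.imwrite('pics/side5.png',im)
zoom(im,150,180,280,280,6,'pics/zside5.png')
"
```

```text
t 9.60 tcp [650.7 215.3 100.9] yjaw 93.2 grip 0.341 F [-0.5 -1.1 -2.4] q [  32.   33.    1.   -0.  -57. -119.]
  to (375, 283, 98, 86.5) -> [6.79, 2.07, 0.05] [0.04, 0.05, 1.33]
  to (375, 283, 14, 86.5) -> [6.8, 2.06, 2.15] [0.04, 0.05, 1.33]
```

View pics/zside5.png

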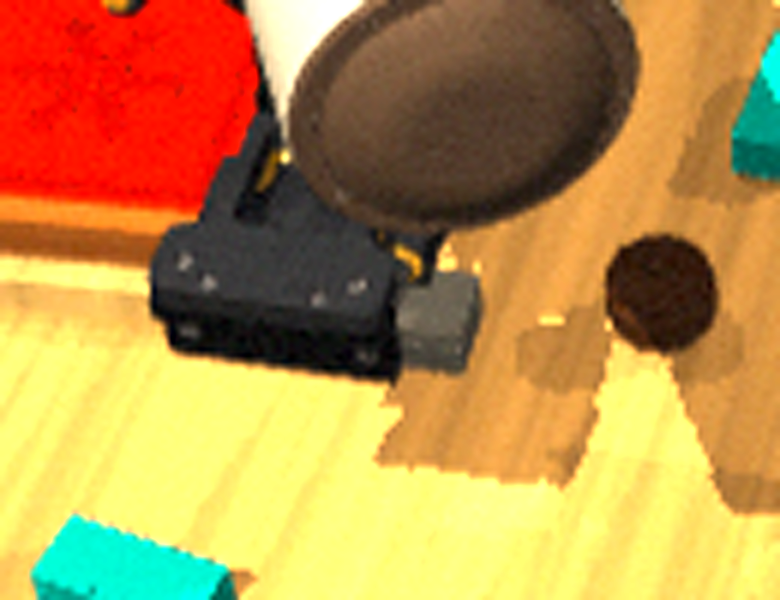

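Request:
{"method": "move_arm", "body": {"motion": [0.4,0.12,0,0.04,0.05,0.1,1,1.1,0.33,0,0.04,0.05,0.3,1,2,0.6,0,0.04,0.05,0.5,1,2.9,0.87,0,0.04,0.05,0.7,1,3.8,1.15,0,0.04,0.05,0.9,1,4.7,1.43,0,0.04,0.05,1.1,1,5.6,1.7,0,0.04,0.05,1.33,1,6.3,1.9,0,0.04,0.05,1.33,1,6.7,2.03,0,0.04,0.05,1.33,1,6.8,2.06,0.2,0.04,0.05,1.33,1,6.8,2.06,0.8,0.04,0.05,1.33,1,6.8,2.06,1.4,0.04,0.05,1.33,1,6.8,2.06,1.7,0.04,0.05,1.33,1,6.8,2.06,1.7,0.04,0.05,1.33,1,6.8,2.06,1.7,0.04,0.05,1.33,1]}}

```text
time_s: 10.9
tcp_pos: [0.3732, 0.2812, 0.0292]
ee_rot: [[-0.998, 0.061, -0.006], [0.061, 0.998, -0.005], [0.005, -0.005, -1.0]]
wrist_force: [0.3, 1.0, -0.9]
gripper_width: 0.341
```

```bash
python3 -c "
from plan import *
plan((375,283,14,86.5))
im=imaging.capture('side'); cv2.imwrite('pics/side6.png',im)
zoom(im,250,230,380,350,6,'pics/zside6.png')
"
```

```text
t 10.90 tcp [373.2 281.2  29.2] yjaw 86.5 grip 0.341 F [ 0.3  1.  -0.9] q [  57.   21.  -35.   -0.  -34. -150.]
  to (375, 283, 14, 86.5) -> [-0.04, 0.05, 0.38] [-0.06, -0.06, -0.0]
```

View pics/zside6.png

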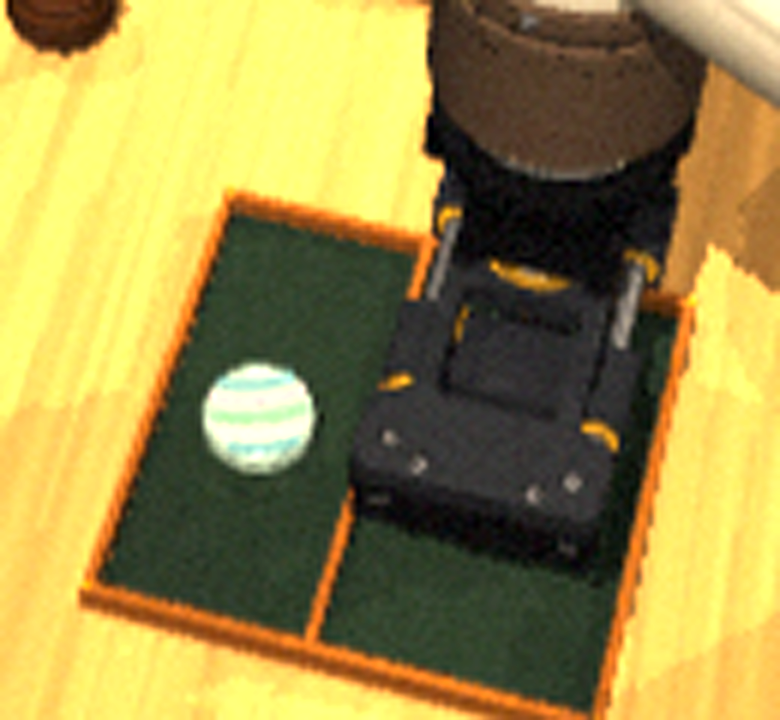

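Request:
{"method": "move_arm", "body": {"motion": [-0.04,0.05,0.2,-0.06,-0.06,0,1,-0.04,0.05,0.34,-0.06,-0.06,0,1,-0.04,0.05,0.39,-0.06,-0.06,0,1,-0.04,0.05,0.4,-0.06,-0.06,0,1,-0.04,0.05,0.4,-0.06,-0.06,0,1,-0.04,0.05,0.4,-0.06,-0.06,0,0.2,-0.04,0.05,0.4,-0.06,-0.06,0,0,-0.04,0.05,0.4,-0.06,-0.06,0,-0.3,-0.04,0.05,0.4,-0.06,-0.06,0,-0.3,-0.04,0.05,0.4,-0.06,-0.06,0,-0.3,-0.04,0.05,0,-0.06,-0.06,0,-0.3,-0.04,0.05,-0.9,-0.06,-0.06,0,-0.3,-0.04,0.05,-1.9,-0.06,-0.06,0,-0.3,-0.04,0.05,-2.2,-0.06,-0.06,0,-0.3,-0.04,0.05,-2.2,-0.06,-0.06,0,-0.3]}}

```text
time_s: 12.2
tcp_pos: [0.3775, 0.2862, 0.1222]
ee_rot: [[-0.998, 0.061, 0.007], [0.061, 0.998, 0.009], [-0.007, 0.01, -1.0]]
wrist_force: [0.4, -0.2, 0.0]
gripper_width: 0.653
```

```bash
python3 -c "
from seg import *
from plan import *
t=cv2.imread('pics/top0.png'); s=cv2.imread('pics/side0.png')
# boss: handle direction of spatula
hd=lambda c:(hsv(c)[0]<18)&(hsv(c)[1]>180)&(hsv(c)[2]<105)
w=wcont('top',t,(288,152,325,185),hd,.008);print('handle',rect(w))
hd=lambda c:(hsv(c)[0]<18)&(hsv(c)[1]>180)&(hsv(c)[2]<140)
w=wcont('side',s,(206,170,245,222),hd,.008);print('handle side',rect(w))
plan((448,-5,110,93.2),(448,-5,110,183.2,1))
"
```

```text
handle rect c [689.8 -16. ] size [68.  15.6] longaxis 94.9 | centroid 689.6 -15.0
handle side rect c [690.5 -11.4] size [68.9 18. ] longaxis 93.5 | centroid 690.7 -10.5
t 12.20 tcp [377.5 286.2 122.2] yjaw 86.5 grip 0.653 F [ 0.4 -0.2  0. ] q [  57.   13.  -29.    0.  -47. -150.]
  to (448, -5, 110, 93.2) -> [-2.2, -7.16, 0.25] [0.11, 0.08, -1.33]
  to (448, -5, 110, 183.2, 1) -> [-2.2, -7.16, 0.25] [0.02, 0.15, -19.33]
```

```bash
python3 -c "
from h import *
print(tri((307.1,263.4),(324.4,199.2)))
for z in (.036,): print(ray('top',307.1,263.4,z),ray('side',324.4,199.2,z))
t=cv2.imread('pics/top0.png')[235:295,265:350]; s=cv2.imread('pics/side0.png')[170:240,290:355]
c=cv2.resize(t[:,:,2],None,fx=8,fy=8,interpolation=cv2.INTER_CUBIC); c=cv2.createCLAHE(3,(3,3)).apply(c); cv2.imwrite('pics/r1.png',c)
c=cv2.resize(s[:,:,2],None,fx=8,fy=8,interpolation=cv2.INTER_CUBIC); c=cv2.createCLAHE(3,(3,3)).apply(c); cv2.imwrite('pics/r2.png',c)
for q in [(.448,-.005,.036),(.46,-.005,.036),(.436,-.005,.036),(.448,.01,.036),(.448,-.02,.036),(.448,.01,.017),(.448,-.02,.017)]: print(q,(proj('top',q)-[265,235])*8,(proj('side',q)-[290,170])*8)
"
```

```text
(array([ 0.44580708, -0.01049393,  0.02356034]), np.float64(0.0005378340061480395))
[ 0.44422507 -0.00967939  0.036     ] [0.44500356 0.00190903 0.036     ]
(0.448, -0.005, 0.036) [319.64688277 215.37585593] [269.33740376 216.37564905]
(0.46, -0.005, 0.036) [316.15899062 174.1752728 ] [230.48698953 210.02035414]
(0.436, -0.005, 0.036) [323.15235227 256.78407093] [308.31922111 222.75243938]
(0.448, 0.01, 0.036) [268.21615199 219.15203909] [260.84260418 250.44508803]
(0.448, -0.02, 0.036) [371.05490353 211.60134019] [277.69108556 182.87218029]
(0.448, 0.01, 0.017) [265.67195682 224.9959286 ] [257.07296605 294.17487113]
(0.448, -0.02, 0.017) [366.65418637 217.57908771] [273.7969403  226.63127764]
```

View pics/r1.png

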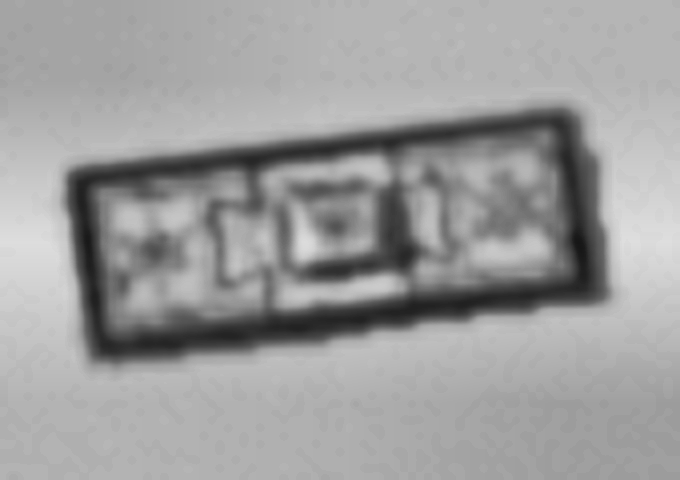

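View pics/r2.png

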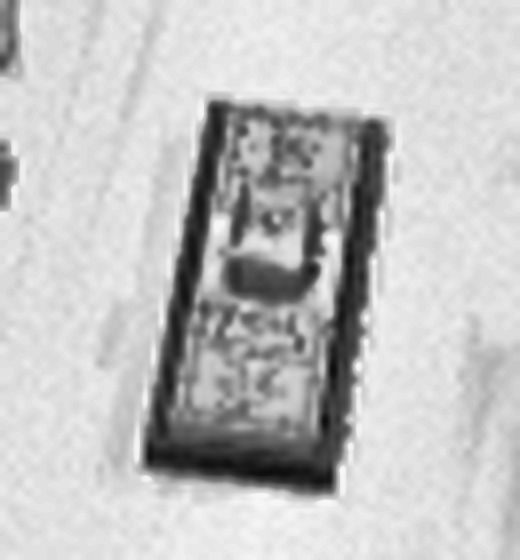

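```bash
python3 -c "
from plan import *
plan((446,-5,80,183.2,1))
"
```

```text
t 12.20 tcp [377.5 286.2 122.2] yjaw 86.5 grip 0.653 F [ 0.4 -0.2  0. ] q [  57.   13.  -29.    0.  -47. -150.]
  to (446, -5, 80, 183.2, 1) -> [-2.14, -7.17, 1.0] [0.02, 0.15, -19.33]
```

Request:
{"method": "move_arm", "body": {"motion": [-0.3,-0.9,0.1,0,0,-1.4,-0.2,-0.6,-1.8,0.2,0,0,-2.8,-0.2,-0.8,-2.7,0.3,0,0,-4.2,-0.2,-1.1,-3.6,0.4,0,0,-5.6,-0.2,-1.3,-4.5,0.5,0,0,-7,-0.2,-1.6,-5.4,0.6,0,0,-8.4,-0.2,-1.9,-6.3,0.7,0,0,-9.8,-0.2,-2.14,-7.17,0.8,0,0,-11.2,-0.2,-2.14,-7.17,1,0,0,-12.6,-0.2,-2.14,-7.17,1,0,0,-14,-0.2,-2.14,-7.17,1,0,0.1,-15.4,-0.2,-2.14,-7.17,1,0,0.1,-16.8,-0.2,-2.14,-7.17,1,0.02,0.15,-18.2,-0.2,-2.14,-7.17,1,0.02,0.15,-19.33,-0.2,-2.14,-7.17,1,0.02,0.15,-19.33,-0.2,-2.14,-7.17,1,0.02,0.15,-19.33,-0.2,-2.14,-7.17,1,0.02,0.15,-19.33,-0.2]}}

```text
time_s: 13.62
tcp_pos: [0.4451, -0.005, 0.0791]
ee_rot: [[0.053, -0.999, -0.002], [-0.999, -0.053, -0.0], [0.0, 0.002, -1.0]]
wrist_force: [0.7, 0.1, 0.1]
gripper_width: 0.602
```

```bash
python3 -c "
from plan import *
plan((446,-5,45,3.2),(446,-5,20,3.2))
im=imaging.capture('side'); cv2.imwrite('pics/side7.png',im)
zoom(im,260,130,390,230,6,'pics/zside7.png')
"
```

```text
t 13.62 tcp [445.1  -5.   79.1] yjaw -177.0 grip 0.602 F [0.7 0.1 0.1] q [ 20.  15. -35.  -0. -40. -17.]
  to (446, -5, 45, 3.2) -> [0.0, -0.02, 0.85] [0.02, -0.0, -0.03]
  to (446, -5, 20, 3.2) -> [0.0, -0.02, 1.48] [0.02, -0.0, -0.03]
```

View pics/zside7.png

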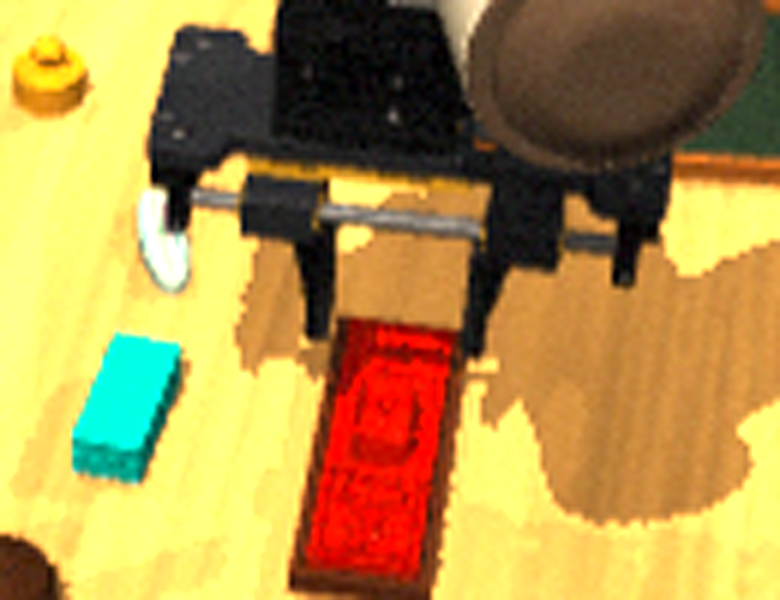

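```bash
python3 -c "
from plan import *
f=lambda p:np.round((proj('side',p)-[260,130])*6)
for p in ([.4451,-.005,.079],[.4451,-.005,.036],[.4451+.027,-.005,.079],[.4451-.027,-.005,.079],[.4451,-.02,.036],[.4451,.01,.036],[.4451,.01,.017],[.4451+.012,.01,.017],[.4451-.012,.01,.017],[.448,-.029,.017],[.448,.02,.017]): print(p,f(p))
c=cv2.imread('pics/side7.png')[180:225,300:350,2]
c=cv2.resize(c,None,fx=14,fy=14,interpolation=cv2.INTER_CUBIC); c=cv2.createCLAHE(3,(3,3)).apply(c); cv2.imwrite('pics/r3.png',c)
"
```

```text
[0.4451, -0.005, 0.079] [396. 326.]
[0.4451, -0.005, 0.036] [389. 403.]
[0.4721, -0.005, 0.079] [329. 316.]
[0.41809999999999997, -0.005, 0.079] [464. 337.]
[0.4451, -0.02, 0.036] [395. 378.]
[0.4451, 0.01, 0.036] [383. 429.]
[0.4451, 0.01, 0.017] [380. 462.]
[0.4571, 0.01, 0.017] [351. 457.]
[0.4331, 0.01, 0.017] [409. 467.]
[0.448, -0.029, 0.017] [389. 395.]
[0.448, 0.02, 0.017] [369. 478.]
```

View pics/r3.png

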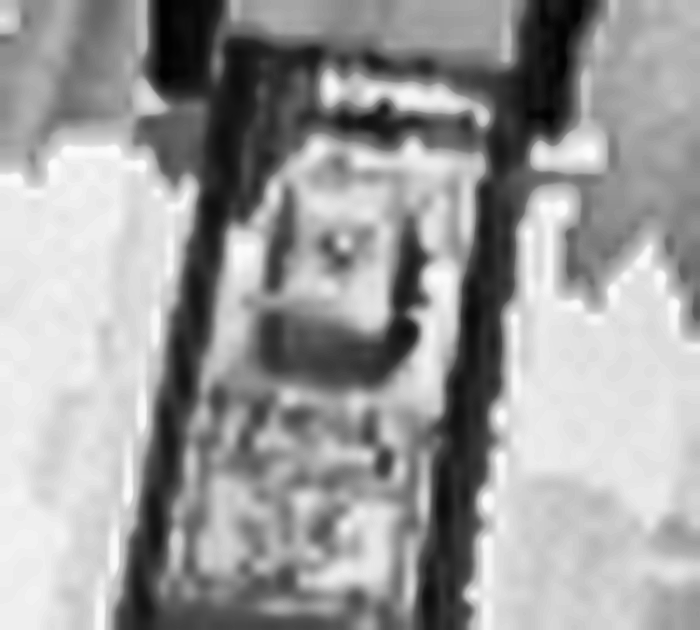

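Request:
{"method": "move_arm", "body": {"motion": [-0.03,0,0.5,0,0,-0.03,-0.2,-0.03,0,1,0,0,-0.03,-0.2,-0.03,0,1.3,0,0,-0.03,-0.2,-0.03,0,1.47,0,0,-0.03,-0.2,-0.03,0,1.47,0,0,-0.03,-0.2,-0.03,0,1.47,0,0,-0.03,0.3,-0.03,0,1.47,0,0,-0.03,1,-0.03,0,1.47,0,0,-0.03,1,-0.03,0,1.47,0,0,-0.03,1,-0.03,0,1.47,0,0,-0.03,1,-0.03,0,1.47,0,0,-0.03,1]}}

```text
time_s: 14.58
tcp_pos: [0.4456, -0.0036, 0.021]
ee_rot: [[0.056, -0.998, -0.0], [-0.998, -0.056, 0.0], [-0.0, 0.0, -1.0]]
wrist_force: [0.0, 0.4, 1.6]
gripper_width: 0.27
```

Request:
{"method": "move_arm", "body": {"motion": [0,0,-0.03,0,0,0,1,0,0,-0.07,0,0,0,1,0,0,-0.12,0,0,0,1,0,0,-0.18,0,0,0,1,0,0,-0.25,0,0,0,1,0,0,-0.32,0,0,0,1,0,0,-0.4,0,0,0,1,0,0,-0.5,0,0,0,1,0,0,-0.6,0,0,0,1,0,0,-0.8,0,0,0,1,0,0,-1.2,0,0,0,1,0,0,-1.6,0,0,0,1,0,0,-2,0,0,0,1,0,0,-2.2,0,0,0,1,0,0,-2.2,0,0,0,1]}}

```text
time_s: 15.83
tcp_pos: [0.4469, -0.0032, 0.1111]
ee_rot: [[0.056, -0.998, 0.005], [-0.998, -0.056, 0.002], [-0.001, -0.005, -1.0]]
wrist_force: [0.1, 0.5, -0.6]
gripper_width: 0.272
```

```bash
python3 -c "
from plan import *
# oblong tray
s1=np.array([488.7,-261.3]);l1=np.array([372.4,-277.3]);u=(s1-l1)/np.linalg.norm(s1-l1);v=np.array([-u[1],u[0]])
o=s1-76*u;print('origin',o,'yaw',np.degrees(np.arctan2(u[1],u[0])), l1+42*u)
T=lambda x,y:(o+x*u+y*v)
np.save('ob.npy',[o,u,v])
p=T(-42,-30);print('tile',p); 
plan((*p,109,-81.9-360+360))
print('spat',T(-42,30),'leaf',T(76,0))
im=imaging.capture('side'); cv2.imwrite('pics/side8.png',im)
zoom(im,260,130,390,240,6,'pics/zside8.png')
"
```

```text
origin [ 413.40917281 -271.65815335] yaw 7.833307211070815 [ 414.00808871 -271.57575736]
tile [ 375.88982884 -307.10245936]
t 15.83 tcp [446.9  -3.2 111.1] yjaw -176.8 grip 0.272 F [ 0.1  0.5 -0.6] q [ 21.  12. -33.   0. -45. -17.]
  to (np.float64(375.88982884320905), np.float64(-307.1024593616492), 109, -81.89999999999998) -> [7.48, 2.2, 0.03] [-0.03, 0.05, 17.03]
spat [ 367.71233935 -247.66233263] leaf [ 488.7 -261.3]
```

View pics/zside8.png

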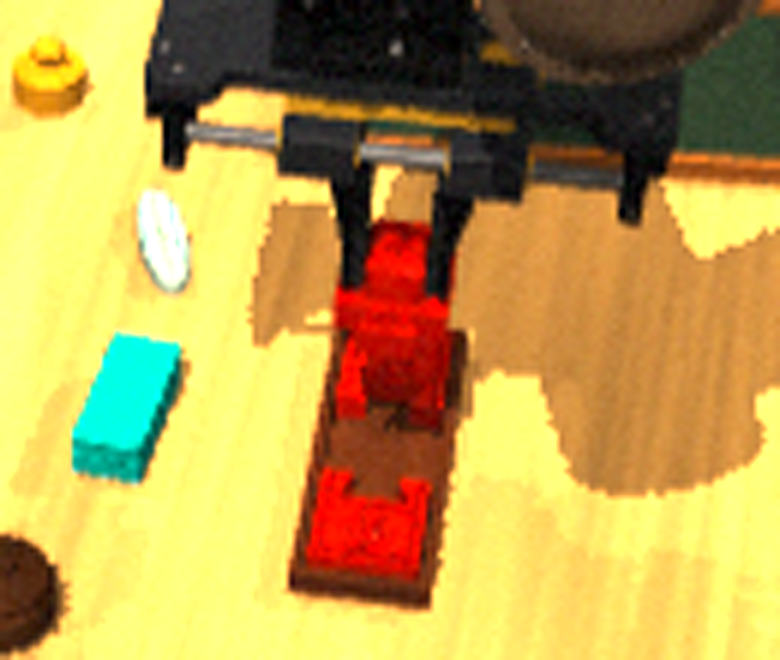

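Request:
{"method": "move_arm", "body": {"motion": [0.4,0.1,0,0,0,1.2,1,1.1,0.3,0,0,0,2.4,1,1.8,0.5,0,0,0,3.6,1,2.5,0.7,0,0,0,4.8,1,3.2,0.9,0,0,0,6,1,3.9,1.1,0,0,0,7.2,1,4.6,1.3,0,0,0,8.4,1,5.3,1.5,0,0,0,9.6,1,6,1.7,0,0,0,10.8,1,6.7,1.9,0,0,0,12,1,7.2,2.1,0,0,0,13.2,1,7.48,2.2,0,0,0,14.4,1,7.48,2.2,0,0,0,15.6,1,7.48,2.2,0,-0.03,0.05,16.6,1,7.48,2.2,0.3,-0.03,0.05,17.03,1,7.48,2.2,0.9,-0.03,0.05,17.03,1,7.48,2.2,1.5,-0.03,0.05,17.03,1,7.48,2.2,1.7,-0.03,0.05,17.03,1,7.48,2.2,1.7,-0.03,0.05,17.03,1,7.48,2.2,1.7,-0.03,0.05,17.03,1]}}

```text
time_s: 17.55
tcp_pos: [0.3749, -0.307, 0.041]
ee_rot: [[-0.99, -0.141, -0.004], [-0.141, 0.99, -0.0], [0.004, 0.001, -1.0]]
wrist_force: [-0.1, -0.5, -1.6]
gripper_width: 0.273
```

```bash
python3 -c "
from plan import *
plan((375.9,-307.1,20.5,-81.9))
im=imaging.capture('side'); cv2.imwrite('pics/side9.png',im)
zoom(im,290,60,420,180,6,'pics/zside9.png')
"
```

```text
t 17.55 tcp [ 374.9 -307.    41. ] yjaw 98.1 grip 0.273 F [-0.1 -0.5 -1.6] q [-20.  22. -32.   0. -37. -62.]
  to (375.9, -307.1, 20.5, -81.9) -> [-0.03, -0.01, 0.51] [0.01, -0.04, -0.0]
```

View pics/zside9.png

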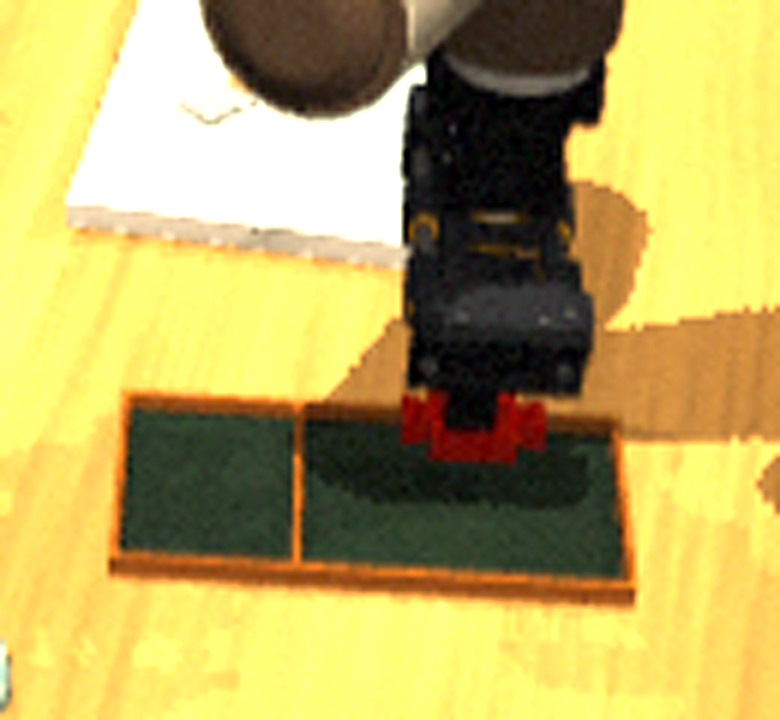

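Request:
{"method": "move_arm", "body": {"motion": [-0.03,0,0.2,0,-0.04,0,1,-0.03,0,0.38,0,-0.04,0,1,-0.03,0,0.47,0,-0.04,0,1,-0.03,0,0.51,0,-0.04,0,1,-0.03,0,0.52,0,-0.04,0,1,-0.03,0,0.52,0,-0.04,0,1,-0.03,0,0.52,0,-0.04,0,0.3,-0.03,0,0.52,0,-0.04,0,0.1,-0.03,0,0.52,0,-0.04,0,0,-0.03,0,0.52,0,-0.04,0,0,-0.03,0,0.52,0,-0.04,0,0,-0.03,0,0.2,0,-0.04,0,0,-0.03,0,-0.6,0,-0.04,0,0,-0.03,0,-1.5,0,-0.04,0,0,-0.03,0,-1.6,0,-0.04,0,0]}}

```text
time_s: 18.85
tcp_pos: [0.3804, -0.309, 0.1115]
ee_rot: [[-0.99, -0.142, 0.012], [-0.142, 0.99, -0.006], [-0.011, -0.008, -1.0]]
wrist_force: [1.5, 0.6, -0.8]
gripper_width: 0.499
```

```bash
python3 -c "
from plan import *
plan((692,13,110,4.5),(692,13,60,4.5))
im=imaging.capture('side'); cv2.imwrite('pics/side10.png',im)
zoom(im,290,60,420,180,6,'pics/zside10.png')
"
```

```text
t 18.85 tcp [ 380.4 -309.   111.5] yjaw 98.2 grip 0.499 F [ 1.5  0.6 -0.8] q [-20.  15. -28.   0. -46. -62.]
  to (692, 13, 110, 4.5) -> [-8.86, 6.86, 0.08] [-0.16, 0.03, -17.26]
  to (692, 13, 60, 4.5) -> [-8.84, 6.87, 1.33] [-0.16, 0.03, -17.26]
```

View pics/zside10.png

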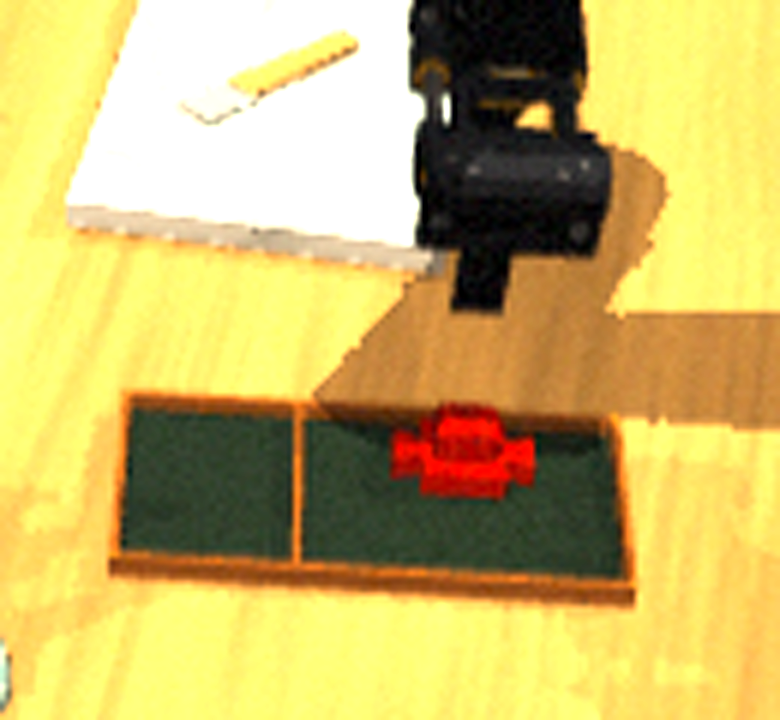

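```bash
python3 -c "
from plan import *
plan((690,11,70,4.5))
"
```

```text
t 18.90 tcp [ 379.6 -308.3  109.9] yjaw 98.1 grip 0.501 F [-1.5 -0.8  0.2] q [-20.  16. -28.   0. -46. -62.]
  to (690, 11, 70, 4.5) -> [-8.8, 6.81, 1.04] [-0.14, 0.04, -17.27]
```

Request:
{"method": "move_arm", "body": {"motion": [-0.7,0.5,0,-0.1,0,-1.3,0,-1.4,1,0,-0.1,0,-2.6,0,-2.1,1.5,0,-0.1,0,-3.9,0,-2.8,2.1,0,-0.1,0,-5.2,0,-3.5,2.7,0,-0.1,0,-6.5,0,-4.2,3.2,0,-0.1,0,-7.8,0,-4.9,3.8,0,-0.1,0,-9.1,0,-5.6,4.3,0,-0.1,0,-10.4,0,-6.3,4.9,0,-0.1,0,-11.7,0,-7,5.4,0,-0.1,0,-13,0,-7.7,6,0.2,-0.1,0,-14.3,0,-8.3,6.4,0.5,-0.14,0.04,-15.6,0,-8.8,6.81,0.8,-0.14,0.04,-16.9,0,-8.8,6.81,1.04,-0.14,0.04,-17.27,0,-8.8,6.81,1.04,-0.14,0.04,-17.27,0,-8.8,6.81,1.04,-0.14,0.04,-17.27,0]}}

```text
time_s: 20.23
tcp_pos: [0.6887, 0.0108, 0.068]
ee_rot: [[0.077, -0.997, -0.004], [-0.997, -0.077, -0.001], [0.0, 0.004, -1.0]]
wrist_force: [-0.2, -0.5, 0.3]
gripper_width: 0.498
```

```bash
python3 -c "
from plan import *
plan((690,11,2.5,4.5))
im=imaging.capture('side'); cv2.imwrite('pics/side11.png',im)
zoom(im,170,120,300,230,6,'pics/zside11.png')
f=lambda p:np.round((proj('side',p)-[170,120])*6)
p=r.sense()['tcp_pos']
for d in(.0215,-.0215): print(f(p+np.array([d,0,0])))
for z in (.0,.009):print(f([.690,.011,z]))
"
```

```text
t 20.23 tcp [688.7  10.8  68. ] yjaw -175.6 grip 0.498 F [-0.2 -0.5  0.3] q [ 14.  36.  -0.  -0. -55. -10.]
  to (690, 11, 2.5, 4.5) -> [-0.0, -0.04, 1.64] [0.05, -0.0, -0.01]
[287. 327.]
[388. 343.]
[348. 456.]
[346. 441.]
```

View pics/zside11.png

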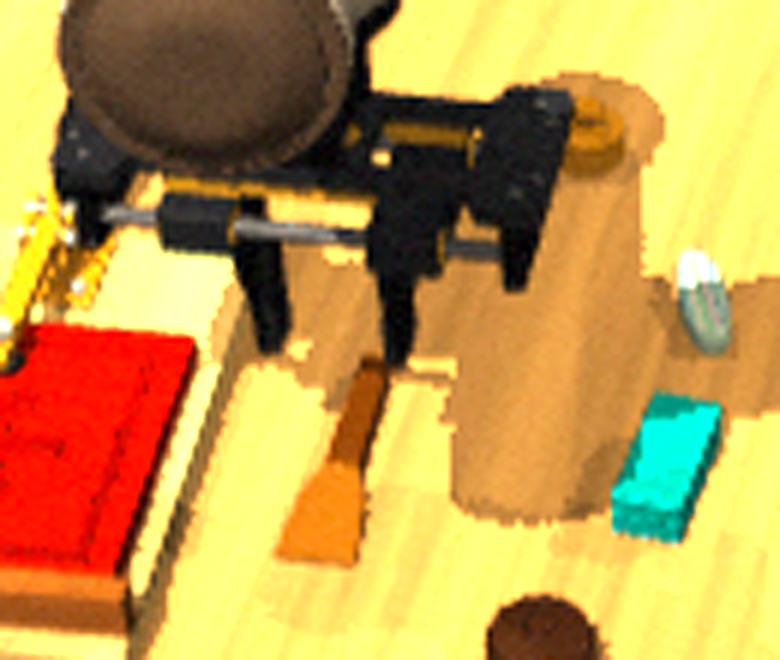

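Request:
{"method": "move_arm", "body": {"motion": [0,-0.03,0.5,0.05,0,0,0,0,-0.03,1,0.05,0,0,0,0,-0.03,1.4,0.05,0,0,0,0,-0.03,1.62,0.05,0,0,0,0,-0.03,1.64,0.05,0,0,0,0,-0.03,1.64,0.05,0,0,0,0,-0.03,1.64,0.05,0,0,0,0,-0.03,1.64,0.05,0,0,1,0,-0.03,1.64,0.05,0,0,1,0,-0.03,1.64,0.05,0,0,1,0,-0.03,1.64,0.05,0,0,1,0,-0.03,1.64,0.05,0,0,1,0,-0.03,1.64,0.05,0,0,1]}}

```text
time_s: 21.37
tcp_pos: [0.6903, 0.0106, 0.004]
ee_rot: [[0.077, -0.997, 0.002], [-0.997, -0.077, -0.0], [0.0, -0.002, -1.0]]
wrist_force: [-1.0, 0.2, 1.0]
gripper_width: 0.171
```

```bash
python3 -c "
from plan import *
o,u,v=np.load('ob.npy'); p=o-45*u+27*v; print(p)
plan((690,11,100,4.5),(*p,100,97.8),(*p,20,97.8))
"
```

```text
[ 365.14920749 -251.04321344]
t 21.37 tcp [690.3  10.6   4. ] yjaw -175.6 grip 0.171 F [-1.   0.2  1. ] q [ 14.  40.  -3.   0. -47. -10.]
  to (690, 11, 100, 4.5) -> [-0.01, 0.0, -2.4] [-0.03, -0.0, -0.02]
  to (np.float64(365.14920749132074), np.float64(-251.04321344293072), 100, 97.8) -> [5.9, 8.6, -2.42] [-0.02, 0.02, 17.32]
  to (np.float64(365.14920749132074), np.float64(-251.04321344293072), 20, 97.8) -> [5.9, 8.61, -0.42] [-0.02, 0.02, 17.32]
```

Request:
{"method": "move_arm", "body": {"motion": [0,0,-0.2,0,0,0,1,0,0,-0.6,0,0,0,1,0,0,-1.2,0,0,0,1,0,0,-1.9,0,0,0,1,0.2,0.3,-2.4,0,0,0.3,1,0.6,0.8,-2.42,0,0,1.3,1,1,1.5,-2.42,0,0,2.6,1,1.5,2.2,-2.42,0,0,3.9,1,2,2.9,-2.42,0,0,5.2,1,2.5,3.6,-2.42,0,0,6.5,1,3,4.3,-2.42,0,0,7.8,1,3.5,5,-2.42,0,0,9.1,1,4,5.7,-2.42,0,0,10.4,1,4.4,6.4,-2.42,0,0,11.7,1,4.9,7.1,-2.42,0,0,13,1,5.3,7.7,-2.42,0,0,14.3,1,5.6,8.2,-2.42,0,0,15.6,1,5.8,8.5,-2.42,0,0,16.7,1,5.9,8.61,-2.42,0,0,17.32,1,5.9,8.61,-2.42,0,0,17.32,1]}}

```text
time_s: 23.03
tcp_pos: [0.3639, -0.2519, 0.1007]
ee_rot: [[-0.991, -0.133, 0.003], [-0.133, 0.991, -0.0], [-0.003, -0.001, -1.0]]
wrist_force: [0.8, -0.9, -0.3]
gripper_width: 0.168
```

```bash
python3 -c "
from plan import *
plan((365.1,-251,35,97.8),(365.1,-251,8.5,97.8))
im=imaging.capture('side'); cv2.imwrite('pics/side12.png',im)
zoom(im,270,60,410,180,5,'pics/zside12.png')
"
```

```text
t 23.03 tcp [ 363.9 -251.9  100.7] yjaw 97.6 grip 0.168 F [ 0.8 -0.9 -0.3] q [-14.  12. -34.  -0. -43. -69.]
  to (365.1, -251, 35, 97.8) -> [-0.03, 0.02, 1.64] [-0.01, 0.03, -0.03]
  to (365.1, -251, 8.5, 97.8) -> [-0.03, 0.02, 2.3] [-0.01, 0.03, -0.03]
```

View pics/zside12.png

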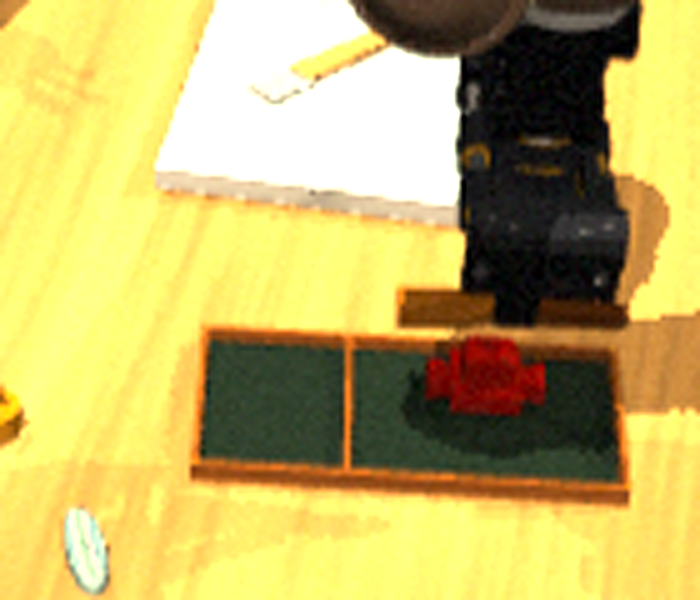

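```bash
python3 -c "
from plan import *
o,u,v=np.load('ob.npy')
f=lambda p:np.round((proj('side',p)-[270,60])*5)
p=r.sense()['tcp_pos']; U=np.array([*u,0])
for z in(.0967,):
  for a in (63,-57): print(a,f([*(p[:2]+a*u/1000),z]))
for X,Y in((-102,27),(18,27),(-102,10),(18,44),(-116,60),(32,60),(32,-60),(-116,-60)): print(X,Y,f([*(o+X*u+Y*v)/1000,.012 if abs(Y)==60 else .004]))
"
```

```text
63 [390. 304.]
-57 [618. 317.]
-102 27 [590. 453.]
18 27 [373. 441.]
-102 10 [589. 434.]
18 44 [373. 460.]
-116 60 [622. 482.]
32 60 [349. 466.]
32 -60 [351. 334.]
-116 -60 [609. 348.]
```

Request:
{"method": "move_arm", "body": {"motion": [-0.13,0.02,0.4,0,0,0,1,-0.13,0.02,0.9,0,0,0,1,-0.13,0.02,1.4,0,0,0,1,-0.13,0.02,1.8,0,0,0,1,-0.13,0.02,2,0,0,0,1,-0.13,0.02,2,0,0,0,1,-0.13,0.02,2,0,0,0,1,-0.13,0.02,2,0,0,0,1]}}

```text
time_s: 23.75
tcp_pos: [0.3711, -0.2503, 0.0216]
ee_rot: [[-0.991, -0.137, 0.005], [-0.137, 0.991, -0.001], [-0.005, -0.002, -1.0]]
wrist_force: [1.0, -0.6, -0.7]
gripper_width: 0.166
```

```bash
python3 -c "
from plan import *
plan((369,-251,8.5,97.8))
im=imaging.capture('side'); cv2.imwrite('pics/side13.png',im)
zoom(im,270,60,410,180,5,'pics/zside13.png')
"
```

```text
t 23.75 tcp [ 371.1 -250.3   21.6] yjaw 97.9 grip 0.166 F [ 1.  -0.6 -0.7] q [-13.  21. -38.   0. -31. -69.]
  to (369, -251, 8.5, 97.8) -> [0.06, -0.01, 0.33] [-0.02, 0.06, 0.02]
```

View pics/zside13.png

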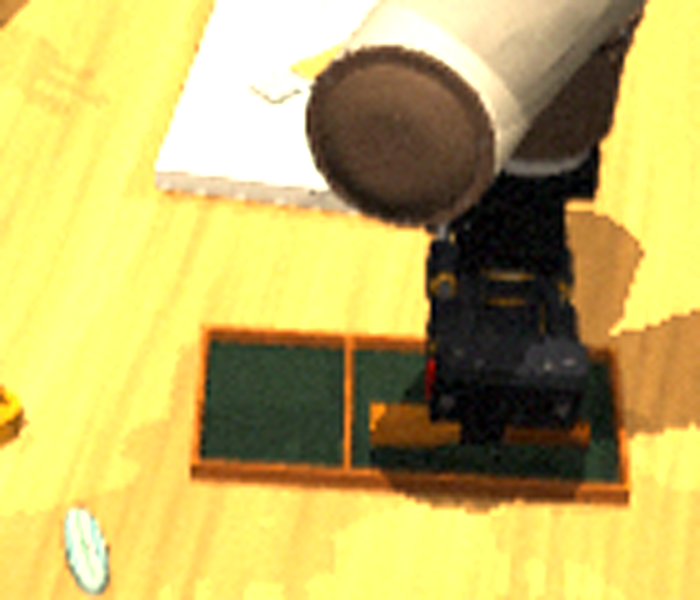

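Request:
{"method": "move_arm", "body": {"motion": [0.03,0,0.15,0,0.06,0,1,0.03,0,0.26,0,0.06,0,1,0.03,0,0.32,0,0.06,0,1,0.03,0,0.34,0,0.06,0,1,0.03,0,0.34,0,0.06,0,1,0.03,0,0.34,0,0.06,0,0.6,0.03,0,0.34,0,0.06,0,0.5,0.03,0,0.34,0,0.06,0,0.46,0.03,0,0.34,0,0.06,0,0.46,0.03,0,0.34,0,0.06,0,0.46,0.03,0,0.2,0,0.06,0,0.46,0.03,0,-0.3,0,0.06,0,0.46,0.03,0,-1,0,0.06,0,0.2,0.03,0,-2,0,0.06,0,0,0.03,0,-2.2,0,0.06,0,0]}}

```text
time_s: 25.05
tcp_pos: [0.3727, -0.2517, 0.1154]
ee_rot: [[-0.99, -0.138, 0.011], [-0.139, 0.99, -0.006], [-0.01, -0.007, -1.0]]
wrist_force: [0.5, 0.0, 0.0]
gripper_width: 0.419
```

```bash
python3 -c "
from plan import *
plan((565,-116.5,80,22.6))
im=imaging.capture('side'); cv2.imwrite('pics/side14.png',im)
zoom(im,270,60,410,180,5,'pics/zside14.png')
"
```

```text
t 25.05 tcp [ 372.7 -251.7  115.4] yjaw 98.0 grip 0.419 F [0.5 0.  0. ] q [-13.  11. -33.   0. -45. -69.]
  to (565, -116.5, 80, 22.6) -> [-5.22, 2.69, 0.92] [-0.0, 0.15, 15.07]
```

View pics/zside14.png

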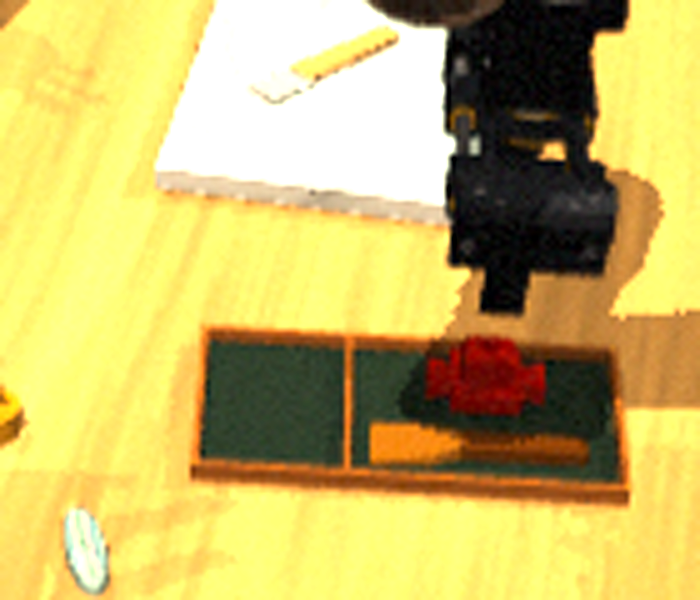

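```bash
python3 -c "
from plan import *
plan((565.3,-116.8,70,202.6,1))
"
```

```text
t 25.10 tcp [ 372.7 -251.5  114.9] yjaw 97.9 grip 0.451 F [ 0.6 -0.2  0.4] q [-13.  12. -33.   0. -45. -69.]
  to (565.3, -116.8, 70, 202.6, 1) -> [-5.22, 2.68, 1.16] [-0.16, 0.01, -20.93]
```

Request:
{"method": "move_arm", "body": {"motion": [-0.4,0.2,0,-0.1,0,-1.4,0,-0.8,0.4,0,-0.1,0,-2.8,0,-1.2,0.6,0,-0.1,0,-4.2,0,-1.6,0.8,0,-0.1,0,-5.6,0,-2,1,0,-0.1,0,-7,0,-2.4,1.2,0,-0.1,0,-8.4,0,-2.8,1.4,0.1,-0.1,0,-9.8,0,-3.2,1.6,0.2,-0.1,0,-11.2,0,-3.6,1.8,0.3,-0.1,0,-12.6,0,-4,2,0.5,-0.16,0,-14,0,-4.4,2.2,0.7,-0.16,0,-15.4,0,-4.8,2.4,0.9,-0.16,0,-16.8,0,-5.1,2.6,1,-0.16,0,-18.2,0,-5.22,2.68,1.16,-0.16,0,-19.6,0,-5.22,2.68,1.16,-0.16,0,-20.93,0,-5.22,2.68,1.16,-0.16,0,-20.93,0,-5.22,2.68,1.16,-0.16,0,-20.93,0,-5.22,2.68,1.16,-0.16,0,-20.93,0]}}

```text
time_s: 26.6
tcp_pos: [0.5649, -0.1169, 0.0698]
ee_rot: [[0.382, -0.924, 0.0], [-0.924, -0.382, 0.0], [-0.0, -0.0, -1.0]]
wrist_force: [0.5, -0.1, 0.0]
gripper_width: 0.497
```

```bash
python3 -c "
from plan import *
plan((565.3,-116.8,2.3,22.6))
im=imaging.capture('side'); cv2.imwrite('pics/side15.png',im)
zoom(im,230,110,340,210,7,'pics/zside15.png')
f=lambda p:np.round((proj('side',p)-[230,110])*7)
p=r.sense()['tcp_pos'];R=r.sense()['ee_rot']
print(f(p),[f([.5653,-.1168,z]) for z in(0,.009)])
for s in (32,-32): print(f([.5653+s/1000*np.cos(np.radians(112.7)),-.1168+s/1000*np.sin(np.radians(112.7)),.005]))
"
```

```text
t 26.60 tcp [ 564.9 -116.9   69.8] yjaw -157.6 grip 0.497 F [ 0.5 -0.1  0. ] q [  4.  26. -17.  -0. -46.  18.]
  to (565.3, -116.8, 2.3, 22.6) -> [0.0, -0.01, 1.69] [-0.01, 0.0, -0.03]
[400. 284.] [array([397., 426.]), array([397., 409.])]
[412. 472.]
[383. 362.]
```

View pics/zside15.png

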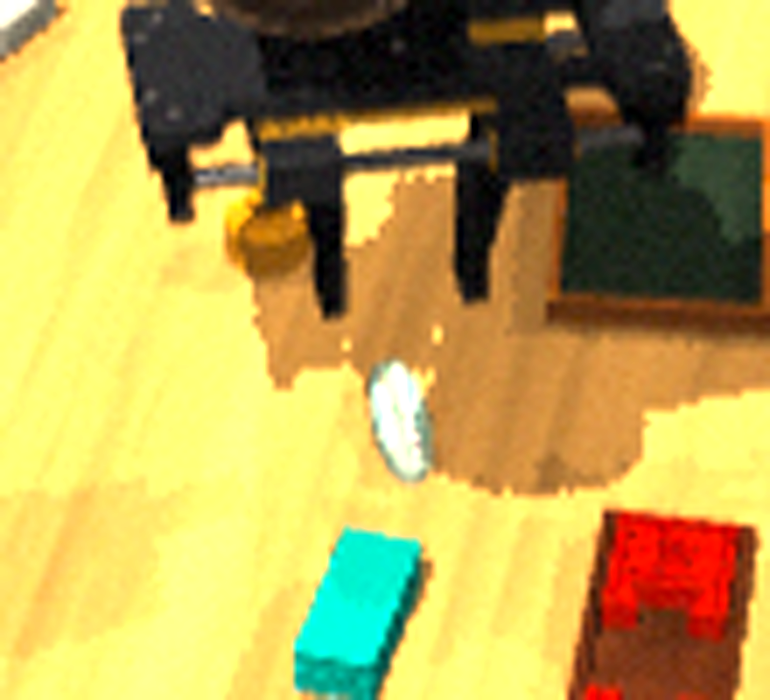

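Request:
{"method": "move_arm", "body": {"motion": [0,-0.01,0.5,0,0,0,0,0,-0.01,1,0,0,0,0,0,-0.01,1.4,0,0,0,0,0,-0.01,1.65,0,0,0,0,0,-0.01,1.7,0,0,0,0,0,-0.01,1.7,0,0,0,0,0,-0.01,1.7,0,0,0,0,0,-0.01,1.7,0,0,0,1,0,-0.01,1.7,0,0,0,1,0,-0.01,1.7,0,0,0,1,0,-0.01,1.7,0,0,0,1,0,-0.01,1.7,0,0,0,1,0,-0.01,1.7,0,0,0,1]}}

```text
time_s: 27.73
tcp_pos: [0.5654, -0.1168, 0.0023]
ee_rot: [[0.382, -0.924, 0.001], [-0.924, -0.382, 0.0], [-0.0, -0.001, -1.0]]
wrist_force: [-1.3, -0.8, 2.7]
gripper_width: 0.234
```

```bash
python3 -c "
from plan import *
plan((565.3,-116.8,80,22.6),(488.7,-261.3,80,187.8),(488.7,-261.3,80,7.8))
"
```

```text
t 27.73 tcp [ 565.4 -116.8    2.3] yjaw -157.5 grip 0.234 F [-1.3 -0.8  2.7] q [  4.  32. -21.  -0. -38.  18.]
  to (565.3, -116.8, 80, 22.6) -> [-0.0, -0.0, -1.94] [-0.01, 0.0, -0.03]
  to (488.7, -261.3, 80, 187.8) -> [2.61, 3.15, -1.94] [-0.01, 0.0, 2.93]
  to (488.7, -261.3, 80, 7.8) -> [2.61, 3.15, -1.94] [-0.01, 0.0, 2.93]
```

Request:
{"method": "move_arm", "body": {"motion": [0,0,-0.15,0,0,0,1,0,0,-0.4,0,0,0,1,0,0,-0.9,0,0,0,1,0,0,-1.5,0,0,0,1,0.1,0.1,-1.9,0,0,0.1,1,0.3,0.4,-1.94,0,0,0.3,1,0.7,0.8,-1.94,0,0,0.7,1,1.1,1.3,-1.94,0,0,1.1,1,1.5,1.8,-1.94,0,0,1.6,1,1.9,2.3,-1.94,0,0,2.1,1,2.3,2.8,-1.94,0,0,2.6,1,2.55,3.1,-1.94,0,0,2.93,1,2.61,3.15,-1.9,0,0,2.93,1,2.61,3.15,-1.6,0,0,2.93,1,2.61,3.15,-1.2,0,0,2.93,1,2.61,3.15,-0.8,0,0,2.93,1,2.61,3.15,-0.7,0,0,2.93,1,2.61,3.15,-0.7,0,0,2.93,1,2.61,3.15,-0.7,0,0,2.93,1]}}

```text
time_s: 29.32
tcp_pos: [0.4891, -0.2614, 0.0304]
ee_rot: [[0.137, -0.991, 0.001], [-0.991, -0.137, 0.0], [-0.0, -0.001, -1.0]]
wrist_force: [-0.7, -0.9, 0.9]
gripper_width: 0.235
```

```bash
python3 -c "
from plan import *
plan((488.7,-261.3,6.6,7.8))
im=imaging.capture('side'); cv2.imwrite('pics/side16.png',im)
zoom(im,270,60,410,180,5,'pics/zside16.png')
"
```

```text
t 29.32 tcp [ 489.1 -261.4   30.4] yjaw -172.2 grip 0.235 F [-0.7 -0.9  0.9] q [-11.  28. -23.  -0. -40.  19.]
  to (488.7, -261.3, 6.6, 7.8) -> [-0.0, 0.01, 0.6] [-0.01, 0.0, 0.01]
```

View pics/zside16.png

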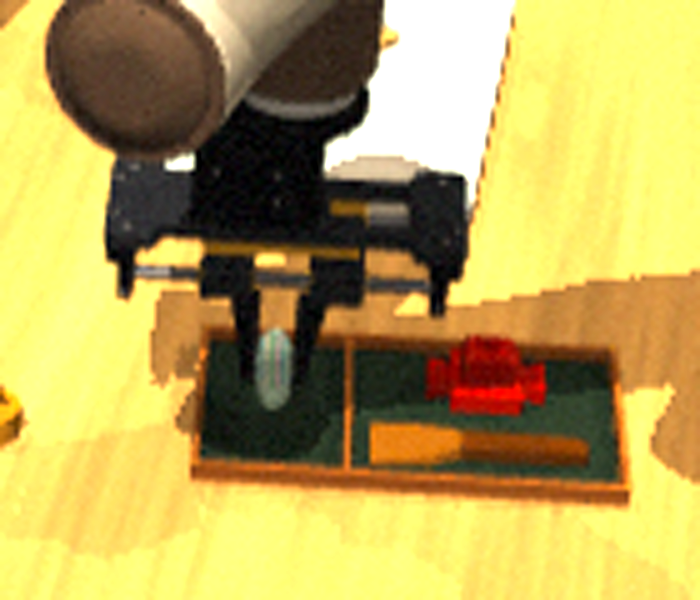

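Request:
{"method": "move_arm", "body": {"motion": [0,0.01,0.2,0,0,0,1,0,0.01,0.4,0,0,0,1,0,0.01,0.53,0,0,0,1,0,0.01,0.59,0,0,0,1,0,0.01,0.6,0,0,0,1,0,0.01,0.6,0,0,0,1,0,0.01,0.6,0,0,0,1]}}

```text
time_s: 29.95
tcp_pos: [0.4892, -0.2616, 0.0068]
ee_rot: [[0.137, -0.991, 0.002], [-0.991, -0.137, -0.0], [0.0, -0.002, -1.0]]
wrist_force: [-1.0, -0.5, -0.3]
gripper_width: 0.234
```

Request:
{"method": "move_arm", "body": {"motion": [0,0,0.01,0,0,0,0.45,0,0,0.01,0,0,0,0.35,0,0,0.01,0,0,0,0.3,0,0,0.01,0,0,0,0.3,0,0,0.01,0,0,0,0.3,0,0,-0.1,0,0,0,0.3,0,0,-0.5,0,0,0,0.3,0,0,-1.3,0,0,0,0.3,0,0,-2.2,0,0,0,0.3,0,0,-3.2,0,0,0,0.3,0.5,-0.5,-4,0,0,0,0,1.2,-0.5,-4.5,0,0,0,0,2,0,-4.8,0,0,0,0,3,0,-5,0,0,0,0,4,0,-5,0,0,0,0,4,0,-5,0,0,0,0,4,0,-5,0,0,0,0]}}

```text
time_s: 31.37
tcp_pos: [0.5099, -0.4218, 0.2061]
ee_rot: [[0.133, -0.991, 0.001], [-0.991, -0.133, 0.001], [-0.0, -0.001, -1.0]]
wrist_force: [-0.9, 0.6, -0.1]
gripper_width: 0.502
```

```bash
python3 -c "
from plan import *
plan()
for n in('top','side'):
    im=imaging.capture(n); cv2.imwrite(f'pics/{n}17.png',im)
    cv2.imwrite(f'pics/{n}17b.png',np.clip(im[100:350,130:480].astype(float)*1.4,0,255).astype(np.uint8).repeat(2,0).repeat(2,1))
"
```

```text
t 31.37 tcp [ 509.9 -421.8  206.1] yjaw -172.3 grip 0.502 F [-0.9  0.6 -0.1] q [-26.  26.   5.  -0. -68.  33.]
```

View pics/top17b.png

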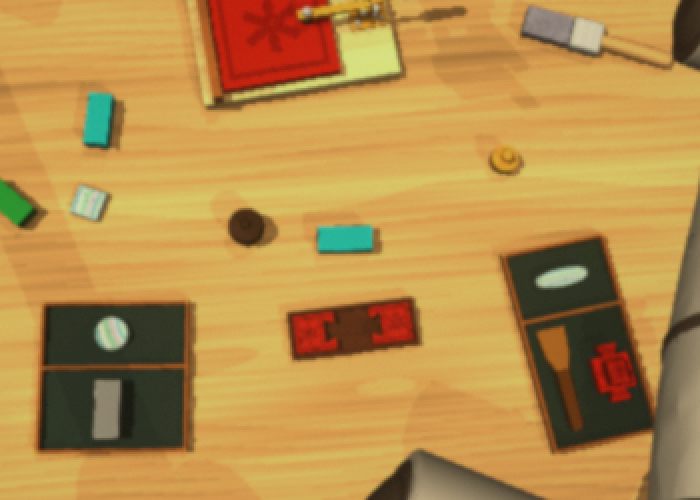

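View pics/side17b.png

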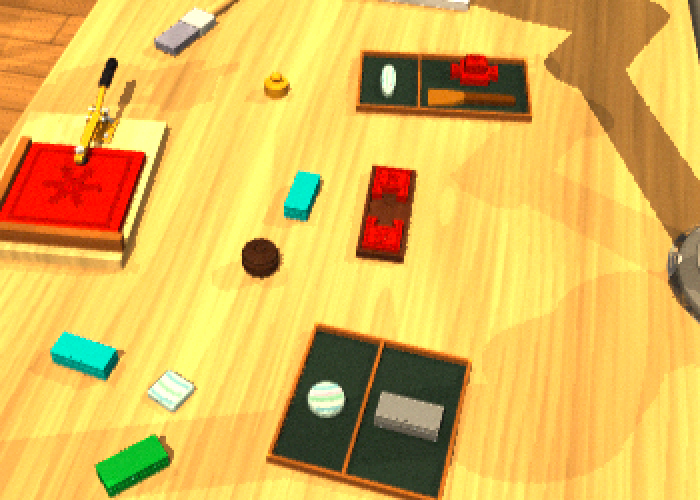

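```bash
python3 -c "
from seg import *
t=cv2.imread('pics/top17.png'); o,u,v=np.load('ob.npy'); o=o-[2,4]
a=np.radians(-3.5);u2=np.array([np.cos(a),np.sin(a)]);v2=np.array([-u2[1],u2[0]]);o2=np.array([411.0,277.0])
sp=lambda c:(hsv(c)[0]<18)&(hsv(c)[1]>185)&(hsv(c)[2]<150)
sp2=lambda c:(hsv(c)[0]>7)&(hsv(c)[0]<18)&(hsv(c)[1]>180)&(hsv(c)[2]>50)
def loc(l,b,f,z,o,u,v):
    w=wcont('top',t,b,f,z)*1000-o; q=np.c_[w@u,w@v]; print(l,'x',np.round([q[:,0].min(),q[:,0].max()],1),'y',np.round([q[:,1].min(),q[:,1].max()],1))
ls=lambda c:(hsv(c)[1]<100)&(hsv(c)[2]>75)
loc('round',(172,253,202,282),ls,.011,o2,u2,v2)
loc('stone',(170,286,200,326),ls,.026,o2,u2,v2)
loc('leaf',(392,228,432,250),ls,.011,o,u,v)
loc('tile',(422,268,450,304),red,.016,o,u,v)
loc('spat',(397,260,423,318),sp2,.01,o,u,v)
for n,b in(('end tiles',(265,240,350,288)),): print(rect(wcont('top',t,b,lambda c:red(c),.017)))
ls2=lowsat(95,75)
print('sq',rect(wcont('top',t,(160,185,192,216),ls2,.008)))
"
```

```text
round x [29.8 69.5] y [-15.7  23.8]
stone x [-70.8  -6. ] y [-10.9  18.6]
leaf x [66.4 89.4] y [-32.   32.5]
tile x [-77.8  -9.4] y [-51.3  -2.3]
spat x [-98.   21.6] y [13.1 47.5]
rect c [443.5  37. ] size [50.1 46.8] longaxis 92.9 | centroid 443.2 39.2
sq rect c [623.  302.6] size [39.6 37.7] longaxis 67.2 | centroid 623.0 302.6
```

```bash
python3 -c "
from station import r
print(r.finish_job())"
```

```text
the job is handed in; nothing more can be done
None
```

I made up both kits and handed the job in at about 31.5 s of the 122 s allowed; the hand-in gives no verdict.

My last check used one picture from each camera. All five pieces lie flat and released in their compartments:

| Piece | Position, by extents in its tray frame |
|---|---|
| Round shell | about (50, 4) mm in the square tray's smaller compartment |
| Whetstone | about (−38, 4) mm in the square tray's larger compartment |
| Leaf shell | about (78, 0) mm in the oblong tray's smaller compartment |
| Horn spatula | x −98 to 22 mm, y 13 to 48 mm, in the oblong tray's larger compartment |
| Bossed tile | x −78 to −9 mm, y −51 to −2 mm, beside the spatula |

- **Square shell:** the measured position is within about 1 mm of where it started.
- **End tiles:** both still look seated in the rack. I only judged this by eye: the final mask caught just one of them, so I have no before-and-after distance.
- **Shells:** both were lowered to under 1 mm above the floor before release.
- **Disagreements:** the two cameras differed by about 2 mm in x and 4 mm in y. I sided with the side view, because it matched the fingertip positions. The jaw opening also read about 1.5 mm narrower than the given sizes on both shells, but both held and were placed without slipping.

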